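# Fetch the tester from the blocked instrument drawer

### The arm

A 7-joint arm with a two-finger parallel gripper is mounted at the origin on a cart in front of the work surface, level with it; the furniture and walls round the work are solid. World frame = base frame: x ahead of the robot, y to its left, z up, the work surface at z = 0. Lengths are in m, angles in degrees, forces in N, time in s.
With the tool pointing down it reaches from about 0.4 to 0.9 m from the base axis. Payload 5.5 kg.
Tool frame: the origin (TCP) lies midway between the tips of the shut fingers; the grasp point (between the pads) lies 19 mm behind it; z points along the fingers, y is the direction in which the jaws open and shut (so a half turn about z gives the same grasp; the last joint's range is limited). The gripper opens to 92 mm and grips with 3 to 60 N. Pads are 19 mm wide; open, the fingers measure 130 mm over their backs; the gripper's body (75 mm by 190 mm) begins 47 mm behind the grasp point.
Start: joints at [90.023, 28.699, -24.465, 88.831, 12.651, 65.22, -12.049], TCP at [0.169, -0.628, 0.191] pointing down, gripper open.
Joint ranges: [-164.97, 164.97], [-17.58, 116.51], [-87.97, 89.64], [11.32, 138.91], [-80.73, 260.73], [10.89, 115.49], [-147.41, 147.41]. Speed limits (degrees/s): [147.25, 147.25, 180, 180, 180, 180, 180].

### API

Orientations are given as [roll, pitch, yaw] about the fixed x, y, z axes, in that order (R = Rz(yaw) Ry(pitch) Rx(roll)).
In Python, from station import read_state, camera, close_job gives the robot as it stands.
- The arm moves only by the tool drive_tool, never from a script. Its argument "moves" is a list that holds one entry, the list of rows, each a list of 6 numbers: the shift along the tool's x, y, z in m, then the turn, a rotation vector about the tool's x, y, z in units of 6 degrees (1.0 is 6 degrees). In form: [[[tx, ty, tz, rx, ry, rz], ...]]. A call has 1 to 8 rows; each row shifts and turns the commanded pose from where the row before left it, along the tool's axes as they then stand; what a row does not reach is not made up. A row lasts 1/8 s, in which the tool goes at most 62.5 mm and 10.7 degrees, less where a joint would pass 70% of its speed; a pose out of reach is approached as far as the arm can. A call is refused whole if a number of a shift passes 0.0625 or a number of a turn 1, either way. A call with a gripper value outside its range is refused whole. "claw" is the closure in counts, from 0 (fully open) to 255 (shut), set as the call begins (left out, the last holds). The fingers move at their own pace and stop on an object; "squeeze" is the grip in N (left out, the last holds). Time passes only in rows, so rows that do not move let the fingers close. It gives the time, the measured TCP pose, the force and the opening at its end, in the units of the state.
- read_state(): the state, without advancing time (a new reading comes with each control period).
- camera(name): name is "scene" or "top" or "wrist"; returns a dict with "color" (480x640x3 uint8, red, green, blue), "fx", "fy", "cx", "cy" (pixels), "extrinsics" (4x4, takes a point from camera to world coordinates). Camera axes: x right, y down, z forward; pixel columns grow to the right and rows downward; lengths in m; the calibration is good to about 2 mm. A picture is of the moment at which its call begins. There is no depth.
- close_job(): hands the job in, once; it reports no verdict.
The state is a dict: "t": time; "joint_positions": joint angles; "qd": joint speeds; "tau": joint torques, N m; "tool_pos": TCP position; "tcp_rot": TCP orientation; "contact_force": force on the tool from outside, world axes, zero at the start; "wrist_torque": the same for the moment, N m; "opening": finger opening in m.
Only numpy, scipy, OpenCV 4.12 (cv2) and the standard library are available. Lean on these libraries where they do the work, as an engineer would, in place of code of your own. Each camera call takes 0.05 s, during which the arm holds its last target.

### The job

A carton and a roll of green labels stand in front of the instrument drawer, which is ajar and cannot be pulled out past them. Stand both of them upright on the grey mat, then pull the drawer right out, take the bus tester out of it and lay it flat, keys up, in the blue order tray. Shut the drawer fully, then stand the carton and the roll back where each of them stood at the start, without tipping them over or disturbing the roll of yellow tape.

Things in the scene. Friction and masses are not known exactly. Their poses are not given: they have to be found in the camera images.
- carton: small brown cardboard carton with tape along its top, the one standing beside the green roll in front of the drawer, 61 x 90 x 51 mm (own x, y, z), 0.12 kg; its 90 mm length (own y) points roughly towards the robot at the start. Origin at the centre of its underside, z up. Grasp it across its 61 mm width (own x)
- label_roll: roll of green labels standing on end, 65 mm diameter, 50 mm tall, 0.12 kg. Origin at the centre of its underside, z up. Grasp it across its diameter
- tester: black and orange handheld bus tester with screen and keys on top, 142 x 65 x 30 mm (own x, y, z), 0.34 kg, lying in the drawer along its length, front end showing. Origin: centre of underside, z up. Its foam nest has 12 mm high ridges but leaves the middle 60 mm of both long sides free (47 mm to the drawer walls): grasp there, across its width. It lifts straight out only with the drawer out over 0.175 m
- drawer (a joint): how far the instrument drawer is pulled out, m: 0 fully shut, 0.185 at its end stop. It slides along the unit's own -x (towards the robot) with about 1.5 N of friction and stays where it is left
- handle (a point): middle of the drawer's horizontal steel bar handle, 11 mm thick, 100 mm long along own y, 65 mm above the table and 35 mm below the top of the unit; the gap between the bar and the blue drawer front behind it is 29 mm. Own -x is the direction in which the drawer opens. Moves with the drawer
- drawer_unit: grey steel drawer unit with one blue-fronted drawer, 250 x 190 x 100 mm (own x, y, z), fixed; two small things stand on the rear half of its top. Origin: centre of underside; own -x points out of its front, towards the robot. The outer face of the shut drawer lies at own x = -0.125 m. The drawer's walls reach 72 mm above the table, its front panel 90 mm, its foam floor lies at 27 mm
- side_mat: grey mat with a thin white border line, 140 x 200 x 3 mm (own x, y, z), fixed flat on the table, empty at the start. Origin at the centre of its underside. It has room for the carton and the roll side by side along its own y
- order_tray: shallow blue plastic tray, 140 x 200 x 20 mm (own x, y, z), fixed, empty at the start; walls and floor 4 mm thick, so the inside is 132 x 192 mm and its floor lies 4 mm above the table. Origin at the centre of its underside. The tester fits in it only with its length roughly along the tray's own y
- tape_yellow: roll of yellow packing tape lying flat, 99 mm diameter, 45 mm tall, at the left; a bystander, leave it alone. Origin at the centre of its underside

How it is judged:
By the outcome, as a careful person would: the job done as asked, in the order asked, and still so for the second after the job is handed in, with the robot touching nothing.
It also fails if it takes over 138 s, if anything falls off the work surface, if the arm or the gripper's body presses on something with over 40 N, if the wrist force passes 120 N, or if a joint passes its speed limit or range.

## Working session

There is one attempt and no reset: what is moved stays moved. The work goes in short steps, Python scripts to look and compute and a tool call to move; the robot and the scene stay as the last step left them, time stands still between calls to the robot, and variables do not carry over. Pictures are saved under pics/ and viewed, and the job is handed in when it is done.

Besides the shell and the picture viewer there is one more tool, called after ">>>" as name(argument=value, ...) on one line, values as JSON. drive_tool: Moves the arm, as the interface text tells. Its arguments: {"type":"object","properties":{"moves":{"type":"array","items":{"type":"array","items":{"type":"array","items":{"type":"number"}}}},"claw":{"type":"number"},"squeeze":{"type":"number"}},"required":["moves"]}

```bash
ls; mkdir -p pics
cat > h.py <<'E'
import numpy as np,cv2
from station import read_state,camera,close_job
def snap(n,f):
    c=camera(n); cv2.imwrite('pics/'+f,c['color'][:,:,::-1]); return c
def ray(c,u,v,z):
    E=np.array(c['extrinsics']); d=E[:3,:3]@np.array([(u-c['cx'])/c['fx'],(v-c['cy'])/c['fy'],1]); o=E[:3,3]
    return o+d*(z-o[2])/d[2]
def proj(c,p):
    E=np.array(c['extrinsics']); q=E[:3,:3].T@(np.array(p)-E[:3,3]); return c['fx']*q[0]/q[2]+c['cx'],c['fy']*q[1]/q[2]+c['cy']
E
python3 - <<'E'
from h import *
for n in('scene','top','wrist'):
    c=snap(n,n+'0.png'); print(n,c['fx'],c['cx'],c['cy'],np.round(c['extrinsics'],3).tolist())
print(read_state())
E
```

```text
pics
scene 443.63460832481127 317.22260598230775 247.86226653335126 [[0.805, -0.311, 0.505, 0.122], [-0.593, -0.426, 0.683, -0.429], [0.003, -0.85, -0.527, 0.592], [0.0, 0.0, 0.0, 1.0]]
top 597.0941124985776 319.4005025025916 253.01578960462237 [[0.023, -0.998, 0.06, 0.545], [-1.0, -0.023, 0.004, 0.239], [-0.003, -0.06, -0.998, 1.257], [0.0, 0.0, 0.0, 1.0]]
wrist 381.1174352032215 328.86604897353317 237.21403534574813 [[0.26, -0.928, -0.266, 0.239], [-0.966, -0.251, -0.07, -0.608], [-0.002, 0.275, -0.961, 0.384], [0.0, 0.0, 0.0, 1.0]]
{'t': 0.15, 'joint_positions': array([ 90.02174832,  28.74309921, -24.45115502,  88.87638403,
        12.64987043,  65.22078153, -12.04974634]), 'qd': array([-0.00572784, -0.06322655, -0.01883598, -0.21962456,  0.05522888,
       -0.07115169,  0.02658178]), 'tau': array([-6.69621426e-03, -5.67105854e+01, -5.82536504e+00, -2.79452616e+01,
       -6.87766448e-02,  2.65303877e-02,  7.97436383e-05]), 'tool_pos': array([ 0.16864859, -0.6271245 ,  0.19010178]), 'tcp_rot': array([-1.79912040e+02, -2.43450600e-03,  1.50558337e+01]), 'contact_force': array([ 0.39745532,  0.78477068, -0.57722629]), 'wrist_torque': array([-0.03233302, -0.00895349,  0.04770588]), 'opening': 0.09188365918512627}
```

View pics/scene0.png

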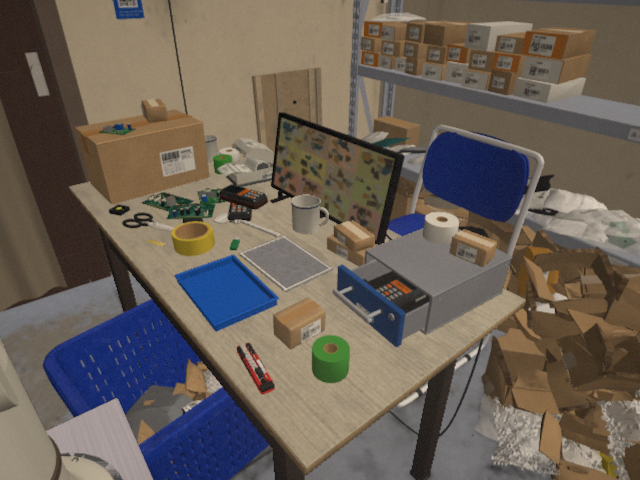

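View pics/top0.png

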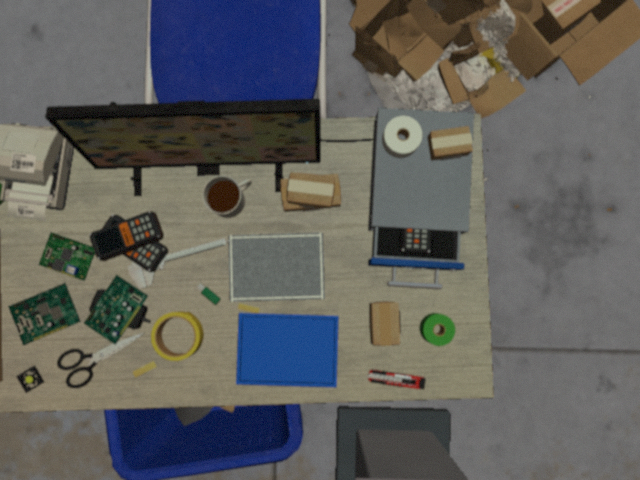

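The scene shows the carton at about (300,322), the green roll at (330,358), the drawer ajar, the mat at (285,262) and the tray at (226,290). In the top view they are at carton (385,324), roll (438,329), handle (414,283), mat (276,267) and tray (288,349). Next I measure them.

Run:
```python
from h import *
c=camera('top'); im=c['color']; hsv=cv2.cvtColor(im,cv2.COLOR_RGB2HSV)
cv2.imwrite('pics/crop0.png',cv2.resize(im[90:400,220:500,::-1],None,fx=2.0*0.95,fy=1.9,interpolation=cv2.INTER_CUBIC))
def rect(mask,box,z,name):
    m=np.zeros(mask.shape,np.uint8); u0,v0,u1,v1=box; m[v0:v1,u0:u1]=mask[v0:v1,u0:u1]*255
    cs,_=cv2.findContours(m,cv2.RETR_EXTERNAL,cv2.CHAIN_APPROX_NONE); k=max(cs,key=cv2.contourArea)
    P=np.array([ray(c,u,v,z)[:2] for u,v in k[:,0]],np.float32)
    r=cv2.minAreaRect(P); print(name,np.round(r[0],4),np.round(r[1],4),r[2],'circ',cv2.minEnclosingCircle(P), cv2.boundingRect(k))
H,S,V=[hsv[:,:,i].astype(int) for i in range(3)]
rect((H>45)&(H<85)&(S>120),(410,300,470,360),.05,'roll')
rect((H>100)&(H<125)&(S>150),(225,300,350,400),.02,'tray')
rect((H>100)&(H<125)&(S>150),(350,220,480,280),.09,'front')
rect((H>8)&(H<25)&(S>85),(362,290,408,355),.051,'carton')
rect((H>20)&(H<32)&(S>140),(140,300,210,370),.045,'tape')
rect((S<50)&(V>80),(222,225,330,305),.003,'mat')
print(hsv[324,385],hsv[324,410],hsv[267,276],hsv[180,420])
s=camera('scene')
```

```text
roll [0.4694 0.0032] [0.06   0.0662] 0.7447159886360168 circ ((0.4695146083831787, 0.0037383174058049917), 0.03403835371136665) (421, 314, 34, 31)
tray [0.4184 0.3059] [0.2028 0.1425] 89.65713500976562 circ ((0.4186333417892456, 0.3056475520133972), 0.1222429946064949) (237, 314, 101, 73)
front [0.5981 0.0545] [0.1801 0.0118] 87.94982147216797 circ ((0.5982143878936768, 0.05448143184185028), 0.09016704559326172) (370, 258, 93, 11)
carton [0.4781 0.1098] [0.0861 0.0583] 1.0370981693267822 circ ((0.4785182476043701, 0.10974021255970001), 0.04769016057252884) (370, 302, 30, 44)
tape [0.4435 0.5277] [0.0952 0.1034] 10.773472785949707 circ ((0.4447920620441437, 0.5282621383666992), 0.05214616283774376) (151, 312, 52, 49)
mat [0.5936 0.3361] [0.1662 0.2258] 1.3096733093261719 circ ((0.5936685800552368, 0.3351479172706604), 0.1393658071756363) (222, 225, 108, 80)
[ 19 133 132] [ 26  52 133] [ 50   7 105] [ 80  14 108]
```

View pics/crop0.png

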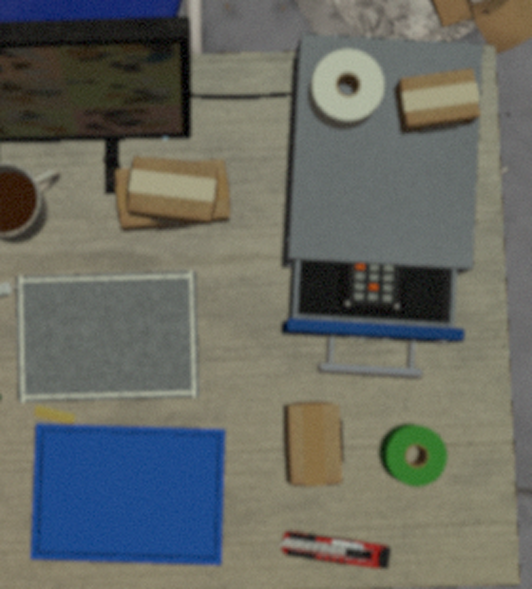

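```bash
cat >> h.py <<'E'
from scipy.spatial.transform import Rotation as R, Slerp
def plan(p,yaw,frm=None,fyaw=None):
    s=read_state(); 
    p0=np.array(s['tool_pos']) if frm is None else np.array(frm)
    r0=R.from_euler('xyz',s['tcp_rot'],degrees=True) if fyaw is None else R.from_euler('xyz',[180,0,fyaw],degrees=True)
    r1=R.from_euler('xyz',[180,0,yaw],degrees=True)
    d=r0.inv().apply(np.array(p)-p0); w=(r0.inv()*r1).as_rotvec(degrees=True)/6
    n=max(np.abs(d).max()/.0625,np.abs(w).max(),1)
    print('from',p0.round(4),'tool shift',d.round(4),'turn',w.round(2),'rows>=',round(n,2))
E
python3 - <<'E'
from h import *
c=camera('top')
def cr(u,v,z): return ray(c,u/1.9+220,v/1.9+90,z).round(4)
print('mat',[cr(*q,.003) for q in [(20,278),(193,272),(195,396),(21,399)]])
print('handle',cr(320,369,.065),cr(420,373,.065))
print('front',cr(285,327,.09),cr(463,335,.09))
print('unit',cr(288,264,.1),cr(470,270,.1),cr(300,37,.1),cr(483,45,.1))
print('monitor',ray(c,300,163,0.05),ray(c,200,165,.05),'knife',cr(283,545,.01),cr(388,557,.01))
plan([.40,.06,.25],0,); plan([.42,-.3,.28],15)
E
```

```text
mat [array([0.6505, 0.4322, 0.003 ]), array([0.6616, 0.2404, 0.003 ]), array([0.5245, 0.2351, 0.003 ]), array([0.5168, 0.4268, 0.003 ])]
handle [0.5568 0.1048 0.065 ] [0.555 0.    0.065]
front [0.5989 0.1443 0.09  ] [ 0.5949 -0.0387  0.09  ]
unit [0.663  0.1433 0.1   ] [ 0.6611 -0.0429  0.1   ] [0.8995 0.1351 0.1   ] [ 0.8953 -0.0544  0.1   ]
monitor [0.80008967 0.28774298 0.05      ] [0.79134816 0.49200024 0.05      ] knife [0.3654 0.1358 0.01  ] [0.3552 0.0215 0.01  ]
from [ 0.1688 -0.6274  0.1905] tool shift [ 0.4019 -0.6038 -0.059 ] turn [-0.01  0.    2.51] rows>= 9.66
from [ 0.1688 -0.6274  0.1905] tool shift [ 0.3276 -0.251  -0.0893] turn [-0.01 -0.    0.01] rows>= 5.24
```

>>> drive_tool(moves=[[[0.054,-0.042,-0.015,0,0,0],[0.054,-0.042,-0.015,0,0,0],[0.054,-0.042,-0.015,0,0,0],[0.054,-0.042,-0.015,0,0,0],[0.054,-0.042,-0.015,0,0,0],[0.054,-0.042,-0.015,0,0,0],[0,0,0,0,0,0.8],[0,0,0,0,0,0.8]]], claw=0, squeeze=15)

```text
t: 1.3
tool_pos: [0.3904, -0.3345, 0.2717]
tcp_rot: [179.9, -0.0, 5.4]
contact_force: [0.7, -0.7, -0.9]
opening: 0.092
```

Run:
```python
from h import *
print(read_state()['joint_positions'].round(1))
plan([.39,.06,.26],0)
```

```text
[ 68.1  11.1 -34.8 102.2   6.8  68.7 -53.2]
from [ 0.3904 -0.3345  0.2717] tool shift [ 0.037  -0.3928  0.0113] turn [ 0.01 -0.    0.91] rows>= 6.28
```

>>> drive_tool(moves=[[[0.005,-0.055,0.002,0,0,0.2],[0.005,-0.056,0.002,0,0,0.2],[0.005,-0.056,0.002,0,0,0.2],[0.005,-0.056,0.002,0,0,0.2],[0.005,-0.056,0.002,0,0,0.1],[0.005,-0.056,0.002,0,0,0],[0.005,-0.056,0,0,0,0],[0,0,0,0,0,0]]])

```text
t: 2.3
tool_pos: [0.4097, 0.061, 0.2598]
tcp_rot: [-180.0, -0.1, 0.6]
contact_force: [0.2, -0.7, -0.6]
opening: 0.0915
```

Run:
```python
from h import *
s=read_state();print(s['joint_positions'].round(1),s['tool_pos'],s['tcp_rot'])
snap('wrist','w1.png')
```

```text
[ 47.3  -0.8 -58.  114.6  -0.7  65.7 -99.9] [0.40972864 0.06103022 0.25982575] [-1.79971143e+02 -9.31460488e-02  5.52109167e-01]
```

View pics/w1.png

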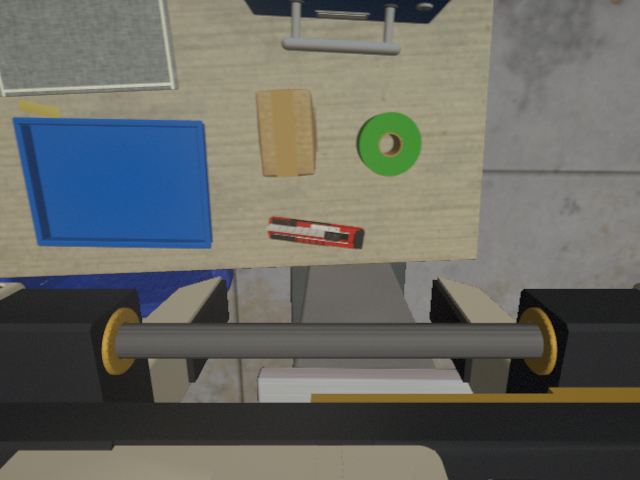

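The wrist picture shows the carton top at (286,133), the roll at (390,144), the handle bar at (340,46), the tray at (115,183) and the mat's lower right corner at (173,90). I measure them here and compare with the top camera.

Run:
```python
from h import *
c=camera('wrist'); im=c['color']; hsv=cv2.cvtColor(im,cv2.COLOR_RGB2HSV)
H,S,V=[hsv[:,:,i].astype(int) for i in range(3)]
def rect(mask,box,z,name):
    m=np.zeros(mask.shape,np.uint8); u0,v0,u1,v1=box; m[v0:v1,u0:u1]=mask[v0:v1,u0:u1]*255
    cs,_=cv2.findContours(m,cv2.RETR_EXTERNAL,cv2.CHAIN_APPROX_NONE); k=max(cs,key=cv2.contourArea)
    P=np.array([ray(c,u,v,z)[:2] for u,v in k[:,0]],np.float32)
    r=cv2.minAreaRect(P); print(name,np.round(r[0],4),np.round(r[1],4),r[2],'circ',np.round(cv2.minEnclosingCircle(P)[0],4),cv2.minEnclosingCircle(P)[1],cv2.boundingRect(k))
rect((H>45)&(H<85)&(S>120),(340,100,440,190),.05,'roll')
rect((H>100)&(H<125)&(S>150),(5,110,220,255),.02,'tray')
rect((S>95)&(H>8)&(H<25),(245,80,325,185),.051,'carton')
print(hsv[133,270],hsv[133,240],hsv[60,220])
cv2.imwrite('pics/w1c.png',cv2.resize(im[0:190,230:440,::-1],None,fx=3.2,fy=3.1,interpolation=cv2.INTER_CUBIC))
for q in [(285,43),(399,48)]: print('bar',ray(c,*q,.065).round(4))
```

```text
roll [4.672e-01 2.000e-04] [0.0619 0.065 ] 0.36194902658462524 circ [4.674e-01 2.000e-04] 0.032685767859220505 (354, 112, 64, 63)
tray [0.4174 0.3033] [0.2069 0.145 ] 89.61012268066406 circ [0.4176 0.3043] 0.12469737231731415 (9, 119, 200, 129)
carton [0.4765 0.1049] [0.0856 0.0568] 3.2631149291992188 circ [0.4761 0.1065] 0.04788576439023018 (253, 89, 59, 88)
[ 20 112 157] [ 23  50 157] [ 25  45 159]
bar [0.5576 0.0996 0.065 ]
bar [ 0.5541 -0.006   0.065 ]
```

View pics/w1c.png

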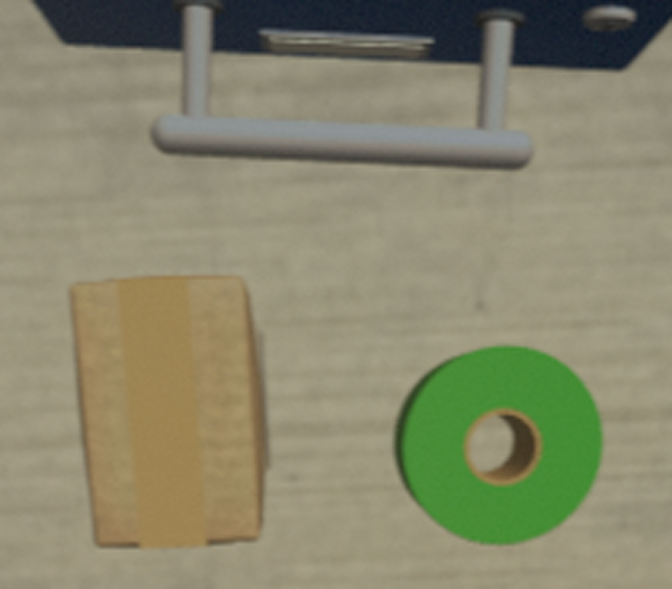

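Run:
```python
from h import *
c=camera('wrist')
q=[(72,284),(243,278),(260,538),(98,545)]
P=[ray(c,230+u/3.2,v/3.1,.051)[:2] for u,v in q]; print(np.round(P,4),np.mean(P,0).round(4))
for a,b in ((0,3),(1,2)): d=P[a]-P[b]; print(np.degrees(np.arctan2(d[1],d[0])),np.linalg.norm(d))
for a,b in ((0,1),(3,2)): d=P[a]-P[b]; print(np.degrees(np.arctan2(-d[0],d[1])),np.linalg.norm(d))
s=camera('scene'); im=s['color']; hsv=cv2.cvtColor(im,cv2.COLOR_RGB2HSV)
cv2.imwrite('pics/s1c.png',cv2.resize(im[250:400,230:450,::-1],None,fx=3.5,fy=3.5,interpolation=cv2.INTER_CUBIC))
```

```text
[[0.5166 0.1322]
 [0.5185 0.0793]
 [0.4363 0.0749]
 [0.4338 0.128 ]] [0.4763 0.1036]
2.9050774615999226 0.08287072977769952
3.0956926926234662 0.08232768622583624
2.1144361535389686 0.05289705482585212
2.704177718403564 0.053166237851040694
```

View pics/s1c.png

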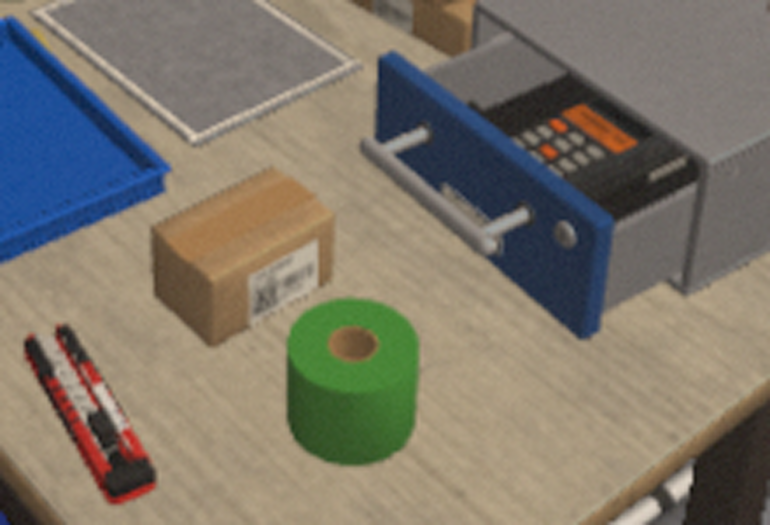

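Run:
```python
from h import *
s=camera('scene')
f=lambda u,v,z:ray(s,230+u/3.5,250+v/3.5,z).round(4)
print('roll',f(353,343.5,.05),'carton',f(243,222,.051),'bar',f(366,143,.065),f(490,245,.065), 'mat corner',f(357,65,.003),f(196,137,.003))
P=[f(*q,.051)[:2] for q in [(153,230),(275,170),(334,210),(213,275)]];print(P)
for a,b in((1,0),(2,3)): d=P[a]-P[b]; print(np.degrees(np.arctan2(d[1],d[0])),np.linalg.norm(d))
plan([.475,.106,.12],2.8)
```

```text
roll [ 0.4679 -0.0005  0.05  ] carton [0.4753 0.1045 0.051 ] bar [0.5595 0.1059 0.065 ] [0.5577 0.0015 0.065 ] mat corner [0.6592 0.2398 0.003 ] [0.5289 0.2365 0.003 ]
[array([0.4331, 0.1273]), array([0.5148, 0.1307]), array([0.5205, 0.0838]), array([0.4394, 0.0793])]
2.3830270270559843 0.0817707160296399
3.1759172755410807 0.08122474992266823
from [0.4096 0.0549 0.2591] tool shift [ 0.0654 -0.0513  0.1391] turn [ 0.    0.   -0.48] rows>= 2.22
```

>>> drive_tool(moves=[[[0.022,-0.017,0.045,0,0,-0.16],[0.022,-0.017,0.045,0,0,-0.16],[0.021,-0.017,0.045,0,0,-0.16],[0,0,0,0,0,0],[0,0,0,0,0,0],[0,0,0,0,0,0]]], claw=30)

```text
t: 3.3
tool_pos: [0.4748, 0.1073, 0.126]
tcp_rot: [179.9, -0.2, 2.8]
contact_force: [0.1, -0.2, -0.3]
opening: 0.0811
```

Run:
```python
from h import *
plan([.475,.106,.012],2.8)
snap('wrist','w2.png')
```

```text
from [0.4748 0.1073 0.126 ] tool shift [-0.0003  0.0011  0.114 ] turn [ 0.02 -0.03  0.  ] rows>= 1.82
```

View pics/w2.png

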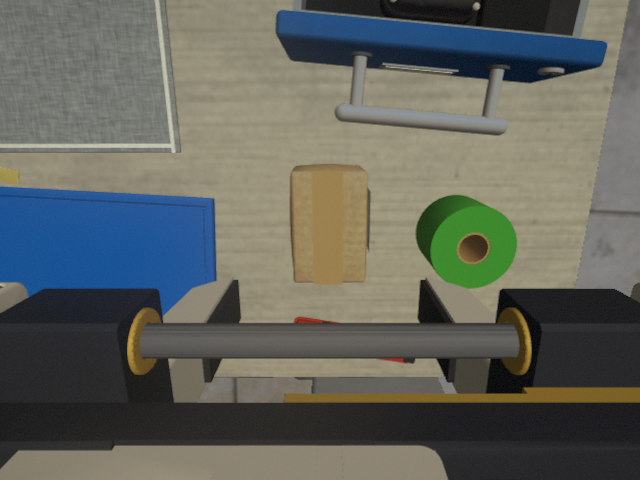

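The carton (329,223) is aligned with and centred between the fingers. I go down.

>>> drive_tool(moves=[[[0,0.001,0.04,0,0,0],[0,0,0.04,0,0,0],[0,0,0.033,0,0,0],[0,0,0,0,0,0],[0,0,0,0,0,0],[0,0,0,0,0,0]]])

```text
t: 4.1
tool_pos: [0.4755, 0.1076, 0.0131]
tcp_rot: [180.0, -0.2, 2.9]
contact_force: [-0.6, 0.2, -0.2]
opening: 0.081
```

>>> drive_tool(moves=[[[0,0,0,0,0,0],[0,0,0,0,0,0],[0,0,0,0,0,0],[0,0,0,0,0,0],[0,0,0,0,0,0],[0,0,0,0,0,0]]], claw=140, squeeze=15)

```text
t: 4.85
tool_pos: [0.474, 0.1075, 0.0115]
tcp_rot: [180.0, -0.0, 2.9]
contact_force: [-1.5, -0.3, 4.8]
opening: 0.06
```

Run:
```python
from h import *
plan([.475,.106,.012],2.8)
```

```text
from [0.474  0.1075 0.0115] tool shift [ 0.0009  0.0016 -0.0005] turn [ 0.   -0.    0.02] rows>= 1
```

Run:
```python
from h import *
plan([.584,.389,.10],2.6,[.474,.1075,.10],2.9)
```

```text
from [0.474  0.1075 0.1   ] tool shift [ 0.1241 -0.2756 -0.    ] turn [ 0.   -0.    0.05] rows>= 4.41
```

>>> drive_tool(moves=[[[0,0,-0.02,0,0,0],[0,0,-0.04,0,0,0],[0,0,-0.03,0,0,0],[0.02,-0.04,0,0,0,0],[0.02,-0.05,0,0,0,0]]])

```text
t: 5.48
tool_pos: [0.5104, 0.198, 0.1012]
tcp_rot: [179.9, -0.0, 2.7]
contact_force: [2.0, -0.1, -1.0]
opening: 0.0599
```

Run:
```python
from h import *
plan([.584,.389,.10],2.6)
```

```text
from [0.5104 0.198  0.1012] tool shift [ 0.0824 -0.1873  0.001 ] turn [ 0.01 -0.01  0.01] rows>= 3.0
```

>>> drive_tool(moves=[[[0.021,-0.05,0,0,0,0],[0.021,-0.05,0,0,0,0],[0.021,-0.05,0,0,0,0],[0.021,-0.036,0,0,0,0],[0,0,0,0,0,0],[0,0,0,0,0,0],[0,0,0,0,0,0]]])

```text
t: 6.35
tool_pos: [0.5835, 0.3874, 0.1007]
tcp_rot: [179.9, 0.0, 2.9]
contact_force: [-0.5, -0.1, -0.8]
opening: 0.06
```

Run:
```python
from h import *
plan([.584,.389,.016],2.6)
print(read_state()['joint_positions'].round(1))
snap('wrist','w3.png')
```

```text
from [0.5835 0.3874 0.1007] tool shift [ 0.0006 -0.0017  0.0847] turn [0.02 0.01 0.04] rows>= 1.36
[  -8.2   44.3  -43.9   84.4   32.4   64.6 -145.2]
```

View pics/w3.png

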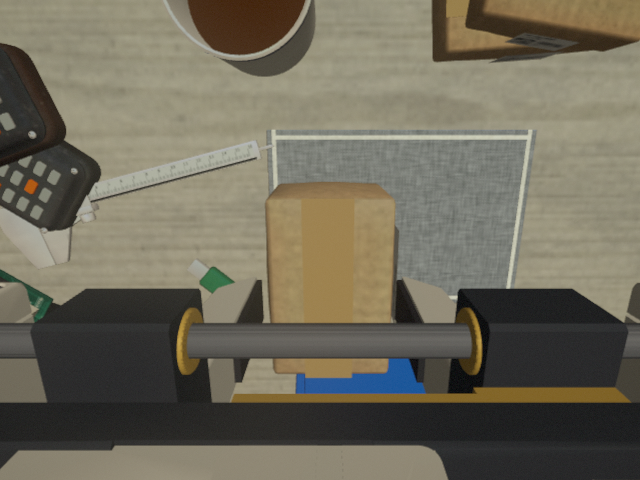

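Run:
```python
from h import *
c=camera('wrist')
for q in [(270,130),(534,130),(514,297)]: print(ray(c,*q,.003).round(4))
```

```text
[0.6527 0.4344 0.003 ]
[0.6624 0.24   0.003 ]
[0.5287 0.2301 0.003 ]
```

>>> drive_tool(moves=[[[0.001,-0.001,0.04,0,0,0],[0,0,0.03,0,0,0],[0,0,0.011,0,0,0],[0,0,0.003,0,0,0],[0,0,0,0,0,0],[0,0,0,0,0,0]]])

```text
t: 7.2
tool_pos: [0.5853, 0.3913, 0.0187]
tcp_rot: [-179.9, -0.1, 2.9]
contact_force: [-0.3, -0.4, -2.0]
opening: 0.0601
```

>>> drive_tool(moves=[[[0,0,0,0,0,0],[0,0,0,0,0,0]]])

```text
t: 7.45
tool_pos: [0.5847, 0.3908, 0.0177]
tcp_rot: [-180.0, -0.0, 2.9]
contact_force: [-0.9, -0.5, -0.8]
opening: 0.0602
```

>>> drive_tool(moves=[[[0,0,0.002,0,0,0],[0,0,0.001,0,0,0],[0,0,0,0,0,0]]])

```text
t: 7.82
tool_pos: [0.5844, 0.3906, 0.0146]
tcp_rot: [180.0, -0.0, 2.9]
contact_force: [-1.8, -0.7, 3.5]
opening: 0.06
```

>>> drive_tool(moves=[[[0,0,0,0,0,0],[0,0,0,0,0,0],[0,0,0,0,0,0],[0,0,0,0,0,0],[0,0,-0.03,0,0,0],[0,0,-0.05,0,0,0],[0,0,-0.05,0,0,0]]], claw=25)

```text
t: 8.7
tool_pos: [0.5841, 0.3905, 0.1452]
tcp_rot: [180.0, 0.0, 2.9]
contact_force: [-0.5, 0.7, 0.6]
opening: 0.0829
```

Run:
```python
from h import *
plan([.468,.001,.13],-40)
print(read_state()['joint_positions'].round(1))
snap('wrist','w4.png')
```

```text
from [0.5841 0.3905 0.1452] tool shift [-0.136   0.383   0.0154] turn [0.   0.01 7.16] rows>= 7.16
[  -9.6   40.9  -41.9   82.2   28.1   67.7 -142.3]
```

View pics/w4.png

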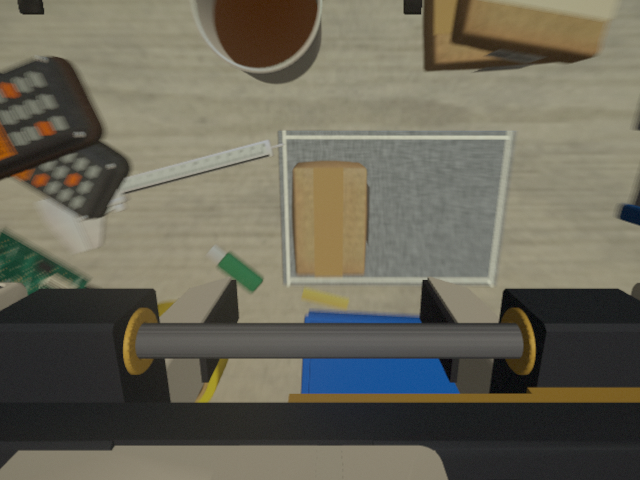

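>>> drive_tool(moves=[[[-0.017,0.048,0,0,0,0],[-0.017,0.048,0,0,0,0],[-0.017,0.048,0,0,0,0],[-0.017,0.048,0,0,0,0],[-0.017,0.048,0,0,0,0],[-0.017,0.048,0,0,0,0],[-0.017,0.048,0,0,0,0],[-0.017,0.047,0,0,0,0]]], claw=10)

```text
t: 9.75
tool_pos: [0.4678, -0.0005, 0.1444]
tcp_rot: [180.0, -0.0, 2.9]
contact_force: [0.8, -1.2, 0.6]
opening: 0.0882
```

>>> drive_tool(moves=[[[0,0,0,0,0,1],[0,0,0,0,0,1],[0,0,0,0,0,1],[0,0,0,0,0,1],[0,0,0,0,0,1],[0,0,0,0,0,1],[0,0,0,0,0,1],[0,0,0,0,0,0]]])

```text
t: 10.75
tool_pos: [0.4683, 0.0012, 0.1443]
tcp_rot: [-180.0, -0.0, -39.0]
contact_force: [0.3, -0.0, -1.1]
opening: 0.0882
```

Run:
```python
from h import *
print(read_state()['joint_positions'].round(1))
c=snap('wrist','w5.png'); hsv=cv2.cvtColor(c['color'],cv2.COLOR_RGB2HSV)
H,S=hsv[:,:,0],hsv[:,:,1]; m=((H>45)&(H<85)&(S>120)).astype(np.uint8)
cs,_=cv2.findContours(m,cv2.RETR_EXTERNAL,cv2.CHAIN_APPROX_NONE); k=max(cs,key=cv2.contourArea);print(cv2.boundingRect(k))
plan([.468,.001,.013],-40)
```

```text
[  31.    15.3  -39.2  116.4   12.2   52.2 -143.7]
(290, 177, 82, 87)
from [0.4683 0.0013 0.1443] tool shift [-1.000e-04  4.000e-04  1.313e-01] turn [-0.   -0.    0.18] rows>= 2.1
```

View pics/w5.png

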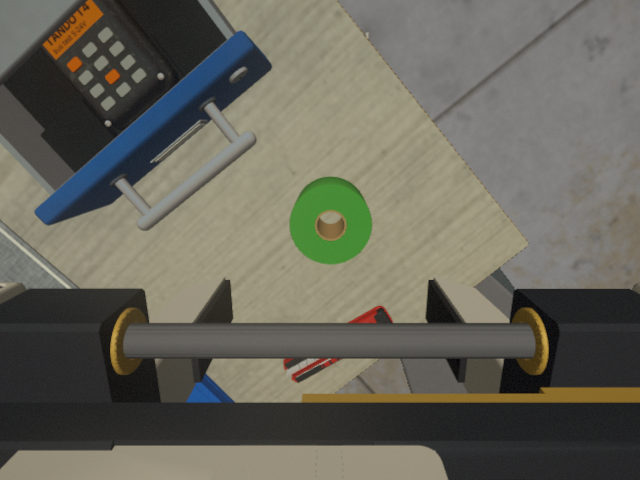

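Roll (331,221) is centred, but joint 7 is near its limit, so I turn the other way before descending.

>>> drive_tool(moves=[[[0,0,0,0,0,-1],[0,0,0,0,0,-1],[0,0,0,0,0,-1],[0,0,0,0,0,-1],[0,0,0,0,0,-1],[0,0,0,0,0,-1],[0,0,0,0,0,-1],[0,0,0,0,0,-1]]])

```text
t: 11.8
tool_pos: [0.4683, 0.0012, 0.1443]
tcp_rot: [180.0, -0.0, 9.3]
contact_force: [-0.3, -0.0, 0.4]
opening: 0.0884
```

>>> drive_tool(moves=[[[0,0,0,0,0,-1],[0,0,0,0,0,-1],[0,0,0.03,0,0,-1],[0,0,0.04,0,0,-1],[0,0,0.04,0,0,0],[0,0,0.02,0,0,0],[0,0,0,0,0,0],[0,0,0,0,0,0]]])

```text
t: 12.8
tool_pos: [0.469, 0.0014, 0.015]
tcp_rot: [180.0, -0.1, 33.0]
contact_force: [0.6, 0.5, 0.0]
opening: 0.0883
```

Run:
```python
from h import *
print(read_state()['joint_positions'].round(1))
plan([.468,.001,.013],33)
```

```text
[ 32.5  31.3 -43.3 121.1  33.6  40.  -90.2]
from [0.469  0.0014 0.015 ] tool shift [-0.0011 -0.0002  0.002 ] turn [ 0.   -0.01 -0.  ] rows>= 1
```

>>> drive_tool(moves=[[[-0.001,0,0.002,0,0,0],[0,0,0,0,0,0],[0,0,0,0,0,0],[0,0,0,0,0,0],[0,0,0,0,0,0],[0,0,0,0,0,0],[0,0,0,0,0,0]]], claw=140)

```text
t: 13.68
tool_pos: [0.4679, 0.0003, 0.0126]
tcp_rot: [180.0, -0.0, 32.9]
contact_force: [-0.5, -1.6, 5.8]
opening: 0.0619
```

Run:
```python
from h import *
p=read_state()['tool_pos'];plan([.590,.279,p[2]],33)
```

```text
from [4.679e-01 3.000e-04 1.260e-02] tool shift [ 2.540e-01 -1.675e-01 -1.000e-04] turn [ 0.01 -0.   -0.01] rows>= 4.06
```

Run:
```python
from h import *
print(read_state()['opening'])
snap('wrist','w6.png'); c=camera('scene'); cv2.imwrite('pics/s6.png',cv2.resize(c['color'][230:420,220:450,::-1],None,fx=3,fy=3,interpolation=cv2.INTER_CUBIC))
```

```text
0.061920004885395785
```

View pics/w6.png

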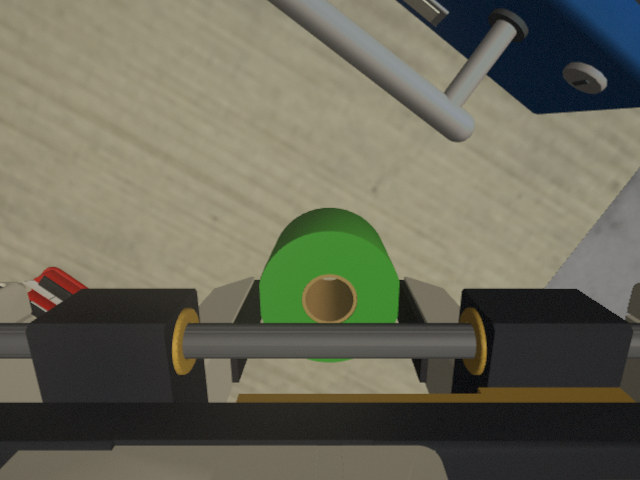

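View pics/s6.png

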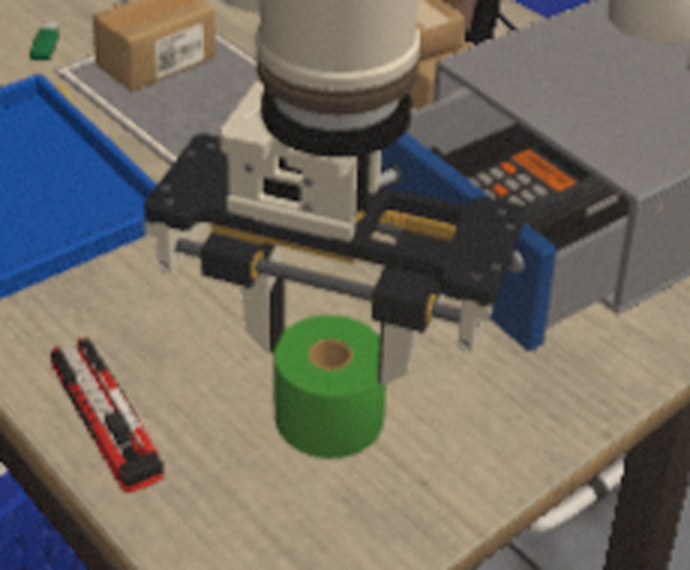

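Run:
```python
from h import *
s=read_state();c=camera('wrist');p=s['tool_pos']
print('tcp at z.05 px',proj(c,[p[0],p[1],.05]),'hole->',ray(c,330,300,.05))
r=R.from_euler('xyz',s['tcp_rot'],degrees=True); print(r.inv().apply(ray(c,330,300,.05)-p))
t=camera('top');print('top ray',proj(t,[p[0],p[1],.05]));snap('top','t6.png')
sc=camera('scene');print('scene tcp axis px crop',[(np.array(proj(sc,[p[0],p[1],z]))-[220,230])*3 for z in(.0126,.05)])
```

```text
tcp at z.05 px (np.float64(330.8397630366123), np.float64(297.70679800549806)) hole-> [4.66683032e-01 4.47847286e-05 5.00000000e-02]
[-0.00110941 -0.00034399 -0.03741669]
top ray (np.float64(438.9113521963633), np.float64(329.8278671912135))
scene tcp axis px crop [array([330.29158901, 400.63329693]), array([331.48555485, 353.61285493])]
```

The roll is centred in the grasp (hole at (330,300), TCP axis projected at (331,298)). I lift it and carry it to the mat.

>>> drive_tool(moves=[[[0,0,-0.02,0,0,0],[0,0,-0.04,0,0,0],[0,0,-0.03,0,0,0],[0.04,-0.027,0,0,0,0],[0.055,-0.037,0,0,0,0],[0.055,-0.037,0,0,0,0],[0.055,-0.037,0,0,0,0],[0.049,-0.03,0,0,0,0]]])

```text
t: 14.98
tool_pos: [0.5847, 0.2715, 0.1014]
tcp_rot: [-180.0, 0.1, 33.0]
contact_force: [1.4, 0.2, -0.8]
opening: 0.062
```

>>> drive_tool(moves=[[[0,0,0,0,0,0],[0,0,0,0,0,0],[0,0,0.03,0,0,0],[0,0,0.035,0,0,0],[0,0,0.01,0,0,0],[0,0,0.005,0,0,0],[0,0,0,0,0,0],[0,0,0,0,0,0]]])

```text
t: 15.98
tool_pos: [0.5857, 0.2697, 0.0236]
tcp_rot: [180.0, -0.1, 32.9]
contact_force: [-0.6, -0.7, -1.3]
opening: 0.0619
```

Run:
```python
from h import *
print(read_state()['joint_positions'].round(1))
plan([.59,.279,.0156],33)
snap('wrist','w7.png')
```

```text
[   2.2   44.7  -42.3   95.8   35.9   53.8 -110.9]
from [0.5857 0.2697 0.0236] tool shift [ 0.0087 -0.0055  0.008 ] turn [ 0.   -0.02 -0.01] rows>= 1
```

View pics/w7.png

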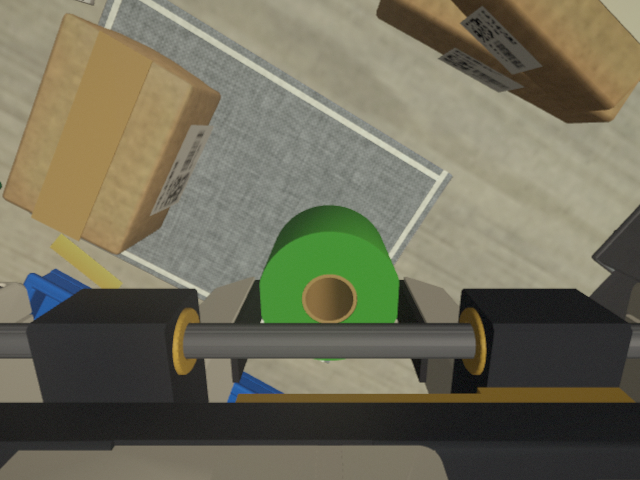

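The roll is close to the mat's right edge, about 1 cm short. I shift it in and lower it.

>>> drive_tool(moves=[[[0.007,-0.005,0,0,0,0],[0.003,-0.003,0.003,0,0,0],[0,0,0.003,0,0,0],[0,0,0.001,0,0,0],[0,0,0,0,0,0]]])

```text
t: 16.65
tool_pos: [0.5895, 0.2828, 0.0161]
tcp_rot: [-180.0, -0.1, 33.0]
contact_force: [0.3, 3.0, 4.2]
opening: 0.0621
```

>>> drive_tool(moves=[[[0,0,0.001,0,0,0],[0,0,0,0,0,0]]])

```text
t: 16.9
tool_pos: [0.5899, 0.2832, 0.0158]
tcp_rot: [-180.0, -0.2, 33.0]
contact_force: [1.2, 4.7, 6.7]
opening: 0.0622
```

>>> drive_tool(moves=[[[0,0,0,0,0,0],[0,0,0,0,0,0],[0,0,0,0,0,0],[0,0,0,0,0,0],[0,0,-0.03,0,0,0],[0,0,-0.05,0,0,0],[0,0,-0.05,0,0,0],[0,0,0,0,0,0]]], claw=20)

```text
t: 17.9
tool_pos: [0.5914, 0.2835, 0.1492]
tcp_rot: [179.9, -0.5, 32.9]
contact_force: [0.5, -0.4, 0.3]
opening: 0.0846
```

Run:
```python
from h import *
snap('wrist','w8.png');c=camera('top'); cv2.imwrite('pics/t8.png',cv2.resize(c['color'][90:400,220:500,::-1],None,fx=1.9,fy=1.9,interpolation=cv2.INTER_CUBIC))
print('cur',read_state()['tool_pos'])
# hook pose: closed fingers in gap. bar centre ~ (.5575,.05)
plan([.46,.06,.17],-2)
```

```text
cur [0.58895248 0.28106188 0.14443618]
from [0.589  0.2811 0.1444] tool shift [-0.2284  0.1155 -0.0256] turn [ 0.01 -0.01  5.82] rows>= 5.82
```

View pics/w8.png

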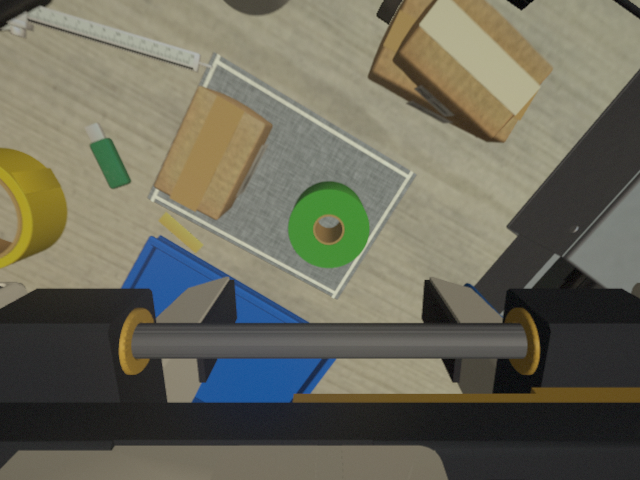

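View pics/t8.png

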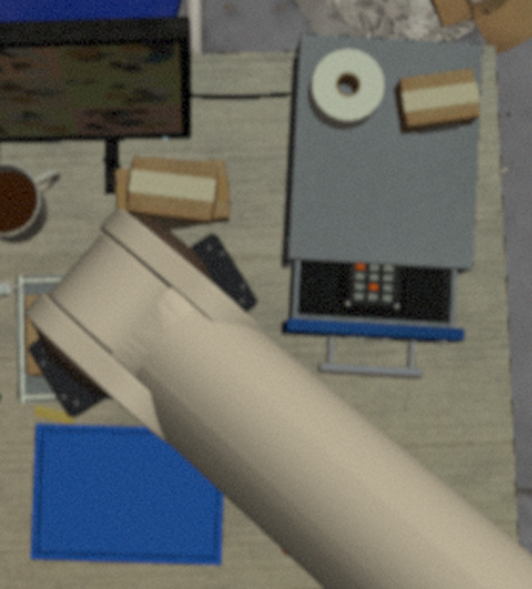

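Both stand on the mat (carton (212,155), roll (329,225) in the wrist view). Next is the drawer handle.

>>> drive_tool(moves=[[[-0.045,0.023,-0.005,0,0,0],[-0.046,0.023,-0.005,0,0,0],[-0.046,0.023,-0.005,0,0,0],[-0.046,0.023,-0.005,0,0,0],[-0.046,0.023,-0.005,0,0,0]]], claw=255)

```text
t: 18.62
tool_pos: [0.4568, 0.0584, 0.1676]
tcp_rot: [-179.9, 0.2, 32.9]
contact_force: [0.5, -0.7, 0.9]
opening: 0.0395
```

>>> drive_tool(moves=[[[0,0,0,0,0,0.97],[0,0,0,0,0,0.97],[0,0,0,0,0,0.97],[0,0,0,0,0,0.97],[0,0,0,0,0,0.97],[0,0,0,0,0,0.97],[0,0,0,0,0,0],[0,0,0,0,0,0]]])

```text
t: 19.62
tool_pos: [0.4585, 0.0602, 0.1685]
tcp_rot: [-180.0, 0.1, -1.9]
contact_force: [0.8, 0.1, 0.6]
opening: -0.0
```

Run:
```python
from h import *
s=read_state();print(s['joint_positions'].round(1),s['tool_pos'],s['tcp_rot'])
c=snap('wrist','w9.png')
```

```text
[  32.7   14.5  -49.1  115.5   13.2   55.7 -114.9] [0.45847742 0.06023561 0.16850928] [-1.79995022e+02  8.97991002e-02 -1.87287673e+00]
```

View pics/w9.png

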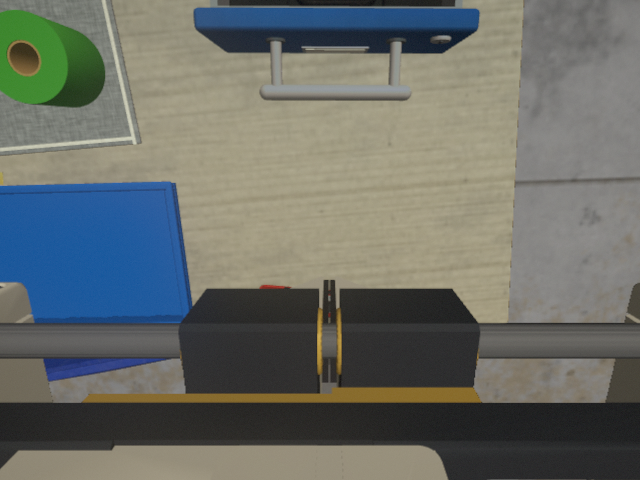

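Run:
```python
from h import *
c=camera('wrist')
print('bar',ray(c,261,92,.065).round(4),ray(c,411,92,.065).round(4),'bar near/far',ray(c,336,99.5,.065).round(4),ray(c,336,85,.065).round(4))
print('panel top outer edge',ray(c,200,36,.09).round(4),ray(c,475,36,.09).round(4), 'fingertip px', proj(c,read_state()['tool_pos']))
```

```text
bar [0.5581 0.1067 0.065 ] [ 0.5545 -0.003   0.065 ] bar near/far [0.5511 0.052  0.065 ] [0.561  0.0517 0.065 ]
panel top outer edge [0.5909 0.1391 0.09  ] [ 0.5851 -0.0382  0.09  ] fingertip px (np.float64(328.6826666635387), np.float64(267.49062004777176))
```

>>> drive_tool(moves=[[[0.03,0.002,0,0,0,0],[0.045,0.003,0,0,0,0],[0.043,0.003,0.02,0,0,0],[0,0,0,0,0,0],[0,0,0,0,0,0],[0,0,0,0,0,0]]])

```text
t: 20.48
tool_pos: [0.5762, 0.0487, 0.1499]
tcp_rot: [180.0, -0.0, -1.9]
contact_force: [0.9, 0.2, -0.8]
opening: 0.0006
```

Run:
```python
from h import *
plan([.5765,.052,.046],-2)
```

```text
from [0.5762 0.0487 0.1499] tool shift [ 0.0002 -0.0033  0.1039] turn [ 0.   -0.01  0.01] rows>= 1.66
```

>>> drive_tool(moves=[[[0,-0.003,0.02,0,0,0],[0,0,0.02,0,0,0],[0,0,0.02,0,0,0],[0,0,0.015,0,0,0],[0,0,0,0,0,0],[0,0,0,0,0,0]]])

```text
t: 21.22
tool_pos: [0.5773, 0.0516, 0.0745]
tcp_rot: [-180.0, -0.0, -2.0]
contact_force: [0.7, -0.7, 0.4]
opening: 0.0006
```

Run:
```python
from h import *
plan([.5765,.052,.046],-2)
snap('wrist','w10.png');c=camera('scene'); cv2.imwrite('pics/s10.png',cv2.resize(c['color'][200:390,280:510,::-1],None,fx=3,fy=3,interpolation=cv2.INTER_CUBIC))
```

```text
from [0.5773 0.0516 0.0745] tool shift [-0.0008 -0.0003  0.0285] turn [-0.   -0.    0.01] rows>= 1
```

View pics/s10.png

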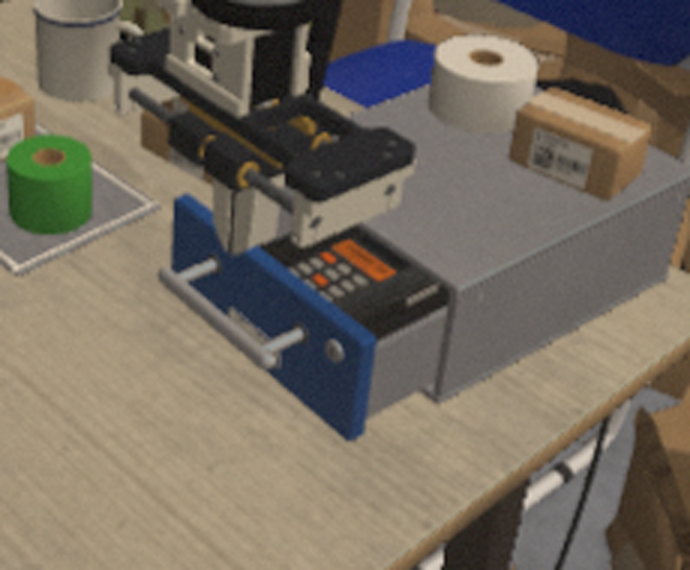

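View pics/w10.png

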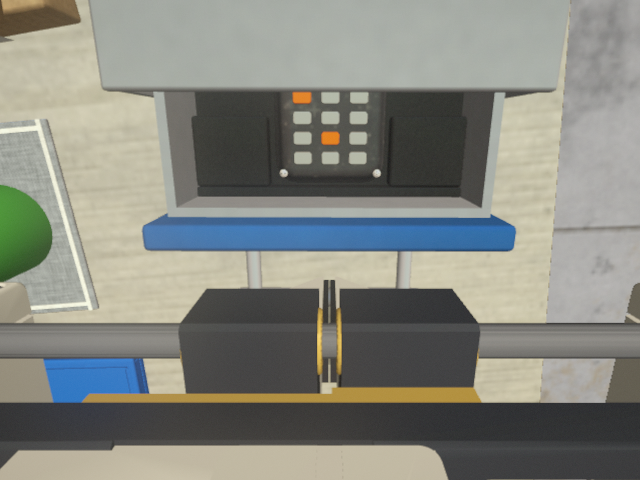

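The fingers at (328,290) are between the bar and the panel (its lower edge at row 250). I lower them into the gap.

>>> drive_tool(moves=[[[0,0,0.01,0,0,0],[0,0,0.01,0,0,0],[0,0,0.008,0,0,0],[0,0,0,0,0,0]]])

```text
t: 21.82
tool_pos: [0.576, 0.0512, 0.0452]
tcp_rot: [180.0, 0.1, -2.0]
contact_force: [-0.3, -0.4, -0.3]
opening: 0.0005
```

>>> drive_tool(moves=[[[-0.01,0,0,0,0,0],[-0.015,0,0,0,0,0],[-0.015,0,0,0,0,0],[-0.015,0,0,0,0,0],[-0.015,0,0,0,0,0],[-0.015,0,0,0,0,0],[-0.015,0,0,0,0,0]]])

```text
t: 22.7
tool_pos: [0.476, 0.0547, 0.0463]
tcp_rot: [180.0, -0.0, -2.0]
contact_force: [-0.2, -0.1, 0.2]
opening: 0.0008
```

Run:
```python
from h import *
s=read_state();print(s['joint_positions'].round(1))
c=snap('wrist','w11.png')
```

```text
[  25.1   27.8  -41.9  119.    27.2   42.9 -125.9]
```

View pics/w11.png

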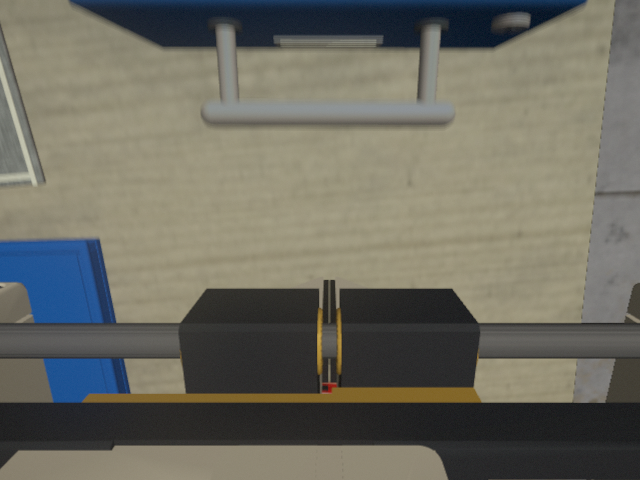

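Run:
```python
from h import *
s=read_state();print(s['tool_pos'])
c=camera('wrist'); print(ray(c,204,113,.065),ray(c,453,113,.065),ray(c,325,46,.09))
c=camera('top'); cv2.imwrite('pics/t11.png',cv2.resize(c['color'][90:400,220:500,::-1],None,fx=1.9,fy=1.9,interpolation=cv2.INTER_CUBIC))
c=camera('scene'); cv2.imwrite('pics/s11.png',cv2.resize(c['color'][200:390,280:510,::-1],None,fx=3,fy=3,interpolation=cv2.INTER_CUBIC))
```

```text
[0.47345569 0.05471158 0.04590617]
[0.55420465 0.10630399 0.065     ] [ 0.55058843 -0.00203073  0.065     ] [0.57429992 0.05264567 0.09      ]
```

View pics/s11.png

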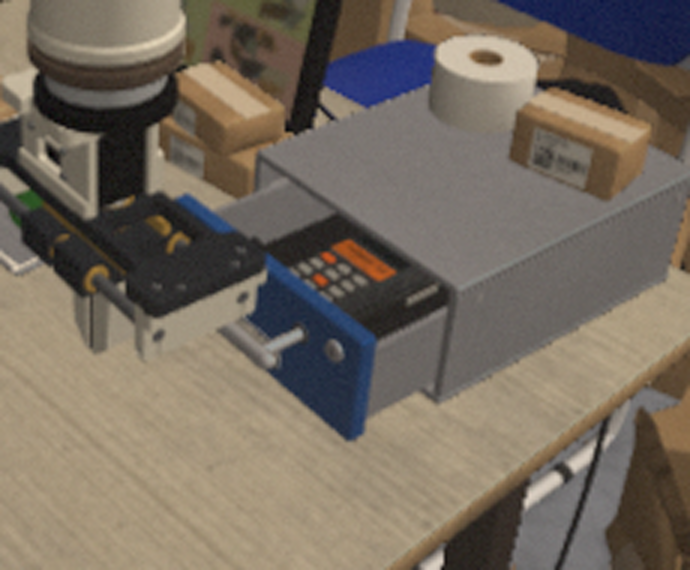

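View pics/t11.png

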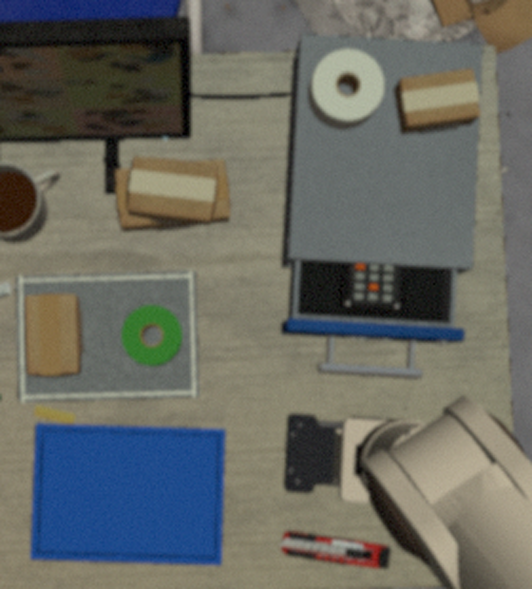

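Run:
```python
from h import *
c=camera('scene')
for p in ([.5773,.0516,.0745],[.576,.0512,.0452],[.4735,.0547,.0459],[.5565,.052,.065]): print((np.array(proj(c,p))-[280,200])*3)
```

```text
[240.36321908 292.97726502]
[236.75246114 330.48796285]
[103.12723425 391.89390253]
[213.76998443 317.05795503]
```

Run:
```python
from h import *
c=camera('scene'); print(np.array(proj(c,read_state()['tool_pos']))-[270,240],read_state()['tool_pos'])
cv2.imwrite('pics/s12.png',cv2.resize(c['color'][240:350,270:380,::-1],None,fx=5,fy=5,interpolation=cv2.INTER_CUBIC))
```

```text
[46.29880325 89.3981689 ] [0.47783941 0.05478216 0.04645425]
```

View pics/s12.png

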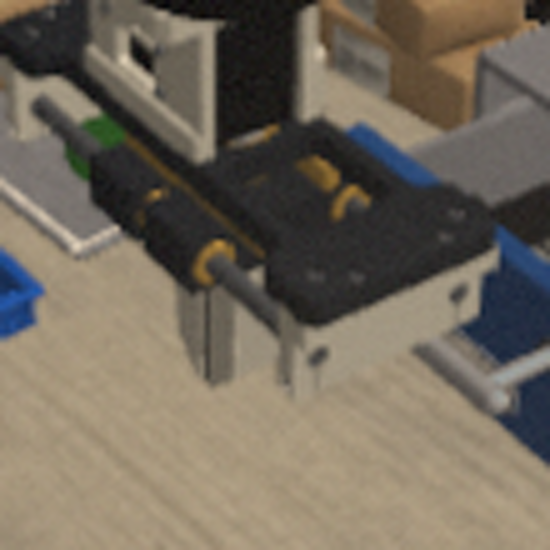

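Run:
```python
from h import *
c=camera('scene'); p=read_state()['tool_pos']
f=lambda d:((np.array(proj(c,p+np.array(d)))-[270,240])*5).round(0)
print('tip corner z0',f([-.01,-.019,0]),f([-.01,-.019,.03]),f([-.01,-.004,.03]),f([.01,-.019,.03]))
for z in (.05,.066,.09): print('body',z,f([-.0375,-.095,z]),f([.0375,-.095,z]))
w=camera('wrist'); print(w['extrinsics'][:3,3]-p)
```

```text
tip corner z0 [240. 488.] [241. 424.] [215. 400.] [287. 401.]
body 0.05 [315. 543.] [496. 446.]
body 0.066 [316. 505.] [499. 409.]
body 0.09 [318. 446.] [504. 351.]
[ 0.07242262 -0.00281002  0.19372859]
```

Run:
```python
from h import *
t=camera('top');p=read_state()['tool_pos'];print(p)
for z in(.11,.13,.15,.17): print(z,ray(t,286/1.9+220,415/1.9+90,z).round(3),ray(t,286/1.9+220,490/1.9+90,z).round(3))
c=camera('scene')
g=lambda u,v,z:ray(c,270+u/5,240+v/5,z).round(3)
for z in(.09,.11,.13,.15): print(z,g(295,398,z),g(497,262,z),'tip',g(215,383,z-.06))
```

```text
[0.47751886 0.0548962  0.0462571 ]
0.11 [0.509 0.143 0.11 ] [0.434 0.142 0.11 ]
0.13 [0.51  0.145 0.13 ] [0.436 0.144 0.13 ]
0.15 [0.511 0.147 0.15 ] [0.438 0.145 0.15 ]
0.17 [0.511 0.148 0.17 ] [0.44  0.147 0.17 ]
0.09 [0.481 0.023 0.09 ] [0.588 0.039 0.09 ] tip [0.505 0.102 0.03 ]
0.11 [0.467 0.005 0.11 ] [0.569 0.02  0.11 ] tip [0.491 0.083 0.05 ]
0.13 [ 0.453 -0.013  0.13 ] [0.551 0.002 0.13 ] tip [0.477 0.064 0.07 ]
0.15 [ 0.438 -0.031  0.15 ] [ 0.532 -0.017  0.15 ] tip [0.464 0.045 0.09 ]
```

Run:
```python
from h import *
c=camera('scene')
for z in(.0126,.03,.04): 
  print(z,[((np.array(proj(c,[.4679+.545*a+.839*b,.0003-.839*a+.545*b,z]))-[220,230])*3).round(0) for a in(.031,.05) for b in(-.0095,.0095)])
cv2.imwrite('pics/s6b.png',cv2.resize(cv2.imread('pics/s6.png')[200:480,130:560],None,fx=1.8,fy=1.8))
```

```text
0.0126 [array([376., 427.]), array([386., 403.]), array([409., 436.]), array([418., 412.])]
0.03 [array([378., 405.]), array([388., 382.]), array([410., 414.]), array([420., 391.])]
0.04 [array([378., 392.]), array([388., 369.]), array([411., 401.]), array([420., 378.])]
```

View pics/s6b.png

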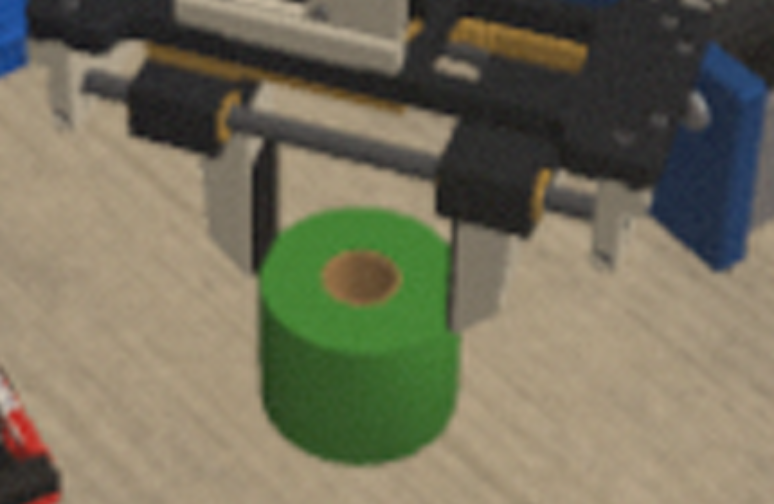

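Run:
```python
from h import *
c=camera('wrist'); p=read_state()['tool_pos']; r=R.from_euler('xyz',read_state()['tcp_rot'],degrees=True)
for dz in (0,-.02,-.04): print(dz,[np.round(proj(c,p+r.apply([x,0,dz])),0) for x in(-.0095,.0095)])
snap('wrist','w12.png')
```

```text
0 [array([329., 284.]), array([329., 251.])]
-0.02 [array([329., 300.]), array([329., 264.])]
-0.04 [array([329., 319.]), array([329., 280.])]
```

Run:
```python
import cv2
im=cv2.imread('pics/w12.png'); cv2.imwrite('pics/w12c.png',cv2.resize(im[260:400,270:390],None,fx=4.2,fy=4.2,interpolation=cv2.INTER_CUBIC))
```

```text
(no output)
```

View pics/w12c.png

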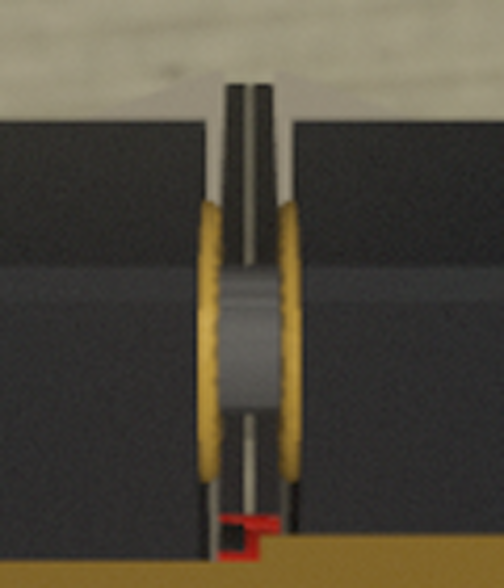

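The fingertips visible in both the wrist view (front edge at row 280) and the scene view sit about 35–40 mm above the reported TCP. That explains why the hook passed over the bar. I check this with a slow touch on the bare table here.

>>> drive_tool(moves=[[[0,0,0.015,0,0,0],[0,0,0.015,0,0,0],[0,0,0.006,0,0,0],[0,0,0,0,0,0],[0,0,0,0,0,0],[0,0,0,0,0,0]]])

```text
t: 24.1
tool_pos: [0.4774, 0.0548, 0.0106]
tcp_rot: [-180.0, -0.0, -2.0]
contact_force: [-0.0, 0.0, 0.2]
opening: 0.0002
```

>>> drive_tool(moves=[[[0,0,0.004,0,0,0],[0,0,0.003,0,0,0],[0,0,0.003,0,0,0],[0,0,0,0,0,0]]])

```text
t: 24.6
tool_pos: [0.4767, 0.0548, -0.0001]
tcp_rot: [180.0, 0.0, -2.0]
contact_force: [0.7, 0.8, -0.4]
opening: 0.0004
```

>>> drive_tool(moves=[[[0,0,0.003,0,0,0],[0,0,0.003,0,0,0],[0,0,0,0,0,0]]])

```text
t: 24.98
tool_pos: [0.4767, 0.0547, -0.006]
tcp_rot: [180.0, 0.0, -2.0]
contact_force: [0.9, -0.6, -0.5]
opening: -0.0
```

Run:
```python
from h import *
p=read_state()['tool_pos'];print(p)
c=camera('scene'); cv2.imwrite('pics/s13.png',cv2.resize(c['color'][250:360,250:400,::-1],None,fx=4.5,fy=4.5,interpolation=cv2.INTER_CUBIC))
for z in(0,.02,.04):print(((np.array(proj(c,p+[-.0095,-.019,z]))-[250,250])*4.5).round(),((np.array(proj(c,p+[.0095,-.019,z]))-[250,250])*4.5).round())
```

```text
[ 0.47672783  0.05474833 -0.00602024]
[305. 492.] [342. 471.]
[305. 456.] [343. 435.]
[305. 419.] [343. 399.]
```

View pics/s13.png

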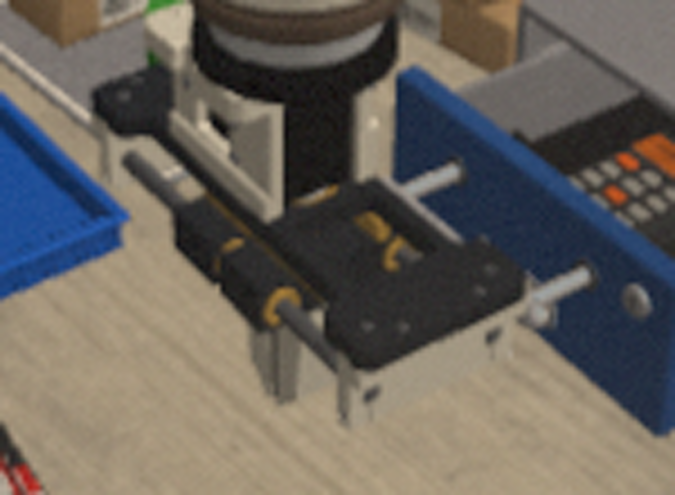

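No contact at z = -6 mm, so the real tips are well above the reported TCP. I keep probing gently for the exact offset.

>>> drive_tool(moves=[[[0,0,0.004,0,0,0],[0,0,0.004,0,0,0],[0,0,0.004,0,0,0],[0,0,0.002,0,0,0],[0,0,0,0,0,0]]])

```text
t: 25.65
tool_pos: [0.4768, 0.0548, -0.02]
tcp_rot: [-180.0, 0.0, -2.0]
contact_force: [1.1, -0.2, 0.9]
opening: 0.0007
```

>>> drive_tool(moves=[[[0,0,0.003,0,0,0],[0,0,0.003,0,0,0],[0,0,0,0,0,0]]])

```text
t: 26.02
tool_pos: [0.4768, 0.0547, -0.026]
tcp_rot: [180.0, 0.0, -2.0]
contact_force: [-0.0, -0.3, 0.7]
opening: 0.0009
```

>>> drive_tool(moves=[[[0,0,0.002,0,0,0],[0,0,0.002,0,0,0],[0,0,0,0,0,0]]])

```text
t: 26.4
tool_pos: [0.4769, 0.0547, -0.0299]
tcp_rot: [180.0, 0.0, -2.0]
contact_force: [-0.0, -0.2, 0.5]
opening: 0.0007
```

>>> drive_tool(moves=[[[0,0,0.002,0,0,0],[0,0,0.001,0,0,0],[0,0,0,0,0,0]]])

```text
t: 26.78
tool_pos: [0.4769, 0.0548, -0.0328]
tcp_rot: [180.0, 0.0, -2.0]
contact_force: [-1.1, 0.4, 0.6]
opening: 0.0002
```

Still free at −33 mm, so the tip offset is about +38 mm. I'll use that figure: hook again with reported z ≈ 0.008.

>>> drive_tool(moves=[[[0,0,-0.05,0,0,0],[0,0,-0.058,0,0,0],[0.03,0,0,0,0,0],[0.04,0,0,0,0,0],[0.03,0,0,0,0,0],[0,0,0,0,0,0],[0,0,0,0,0,0],[0,0,0,0,0,0]]])

```text
t: 27.78
tool_pos: [0.5757, 0.0514, 0.0751]
tcp_rot: [180.0, 0.1, -1.9]
contact_force: [-0.2, 0.2, -0.4]
opening: 0.0007
```

Run:
```python
from h import *
plan([.5765,.051,.008],-2)
```

```text
from [0.5757 0.0514 0.0751] tool shift [0.0009 0.0003 0.0671] turn [0.   0.01 0.01] rows>= 1.07
```

>>> drive_tool(moves=[[[0.001,0,0.015,0,0,0],[0,0,0.015,0,0,0],[0,0,0.012,0,0,0],[0,0,0.008,0,0,0],[0,0,0,0,0,0]]])

```text
t: 28.4
tool_pos: [0.5772, 0.0513, 0.0243]
tcp_rot: [-180.0, 0.1, -2.0]
contact_force: [-0.5, 0.7, -0.3]
opening: 0.0003
```

>>> drive_tool(moves=[[[0,0,0.008,0,0,0],[0,0,0.009,0,0,0],[0,0,0,0,0,0]]])

```text
t: 28.78
tool_pos: [0.5772, 0.0511, 0.0074]
tcp_rot: [180.0, 0.1, -2.0]
contact_force: [-0.4, 0.4, 1.0]
opening: 0.0006
```

>>> drive_tool(moves=[[[-0.006,0,0,0,0,0],[-0.01,0,0,0,0,0],[-0.012,0,0,0,0,0],[-0.012,0,0,0,0,0]]])

```text
t: 29.28
tool_pos: [0.5372, 0.0528, 0.0086]
tcp_rot: [-180.0, -0.0, -2.0]
contact_force: [2.6, 0.1, 0.2]
opening: 0.0003
```

Run:
```python
from h import *
c=snap('wrist','w14.png');print(read_state()['tool_pos'])
```

```text
[0.53487259 0.05279863 0.00821942]
```

View pics/w14.png

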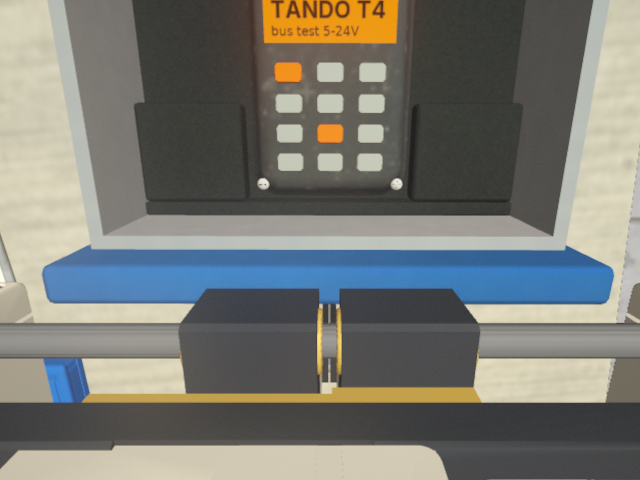

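The hook has engaged (2.6 N) and the drawer front now sits close in front of the gripper (row 275). I keep pulling to the stop.

>>> drive_tool(moves=[[[-0.013,0,0,0,0,0],[-0.013,0,0,0,0,0],[-0.013,0,0,0,0,0],[-0.013,0,0,0,0,0],[-0.012,0,0,0,0,0],[-0.005,0,0,0,0,0],[0,0,0,0,0,0]]])

```text
t: 30.2
tool_pos: [0.4679, 0.0548, 0.008]
tcp_rot: [180.0, 0.1, -2.0]
contact_force: [0.4, -0.5, -0.0]
opening: 0.0004
```

>>> drive_tool(moves=[[[-0.004,0,0,0,0,0],[-0.003,0,0,0,0,0],[-0.003,0,0,0,0,0],[0,0,0,0,0,0]]])

```text
t: 30.7
tool_pos: [0.4584, 0.0554, 0.0082]
tcp_rot: [180.0, 0.0, -2.0]
contact_force: [0.0, 1.9, 0.3]
opening: 0.0004
```

>>> drive_tool(moves=[[[-0.003,0,0,0,0,0],[-0.003,0,0,0,0,0],[0,0,0,0,0,0]]])

```text
t: 31.08
tool_pos: [0.4524, 0.0556, 0.0082]
tcp_rot: [180.0, 0.0, -2.0]
contact_force: [-0.1, -0.8, -0.6]
opening: 0.0006
```

>>> drive_tool(moves=[[[-0.003,0,0,0,0,0],[-0.002,0,0,0,0,0],[0,0,0,0,0,0]]])

```text
t: 31.45
tool_pos: [0.449, 0.0558, 0.0085]
tcp_rot: [-180.0, -0.1, -2.0]
contact_force: [4.7, -0.6, -3.4]
opening: 0.0003
```

Run:
```python
from h import *
s=read_state();print(s['tool_pos'],s['joint_positions'].round(1),s['contact_force'])
c=camera('top'); cv2.imwrite('pics/t15.png',cv2.resize(c['color'][90:400,220:500,::-1],None,fx=1.9,fy=1.9,interpolation=cv2.INTER_CUBIC))
```

```text
[0.44902021 0.0558068  0.00848712] [  23.    29.5  -39.6  123.5   31.4   37.1 -130.7] [ 4.74953312 -0.60008232 -3.3888002 ]
```

View pics/t15.png

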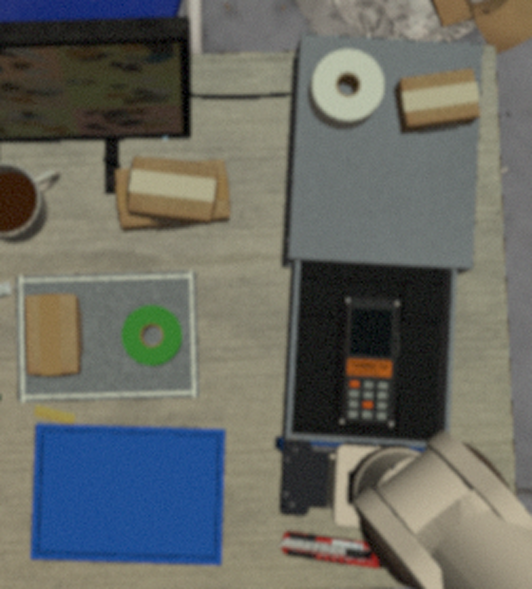

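The drawer is at its stop (4.7 N at x = 0.449), and the tester shows whole at crop (371,361). I unhook and rise.

>>> drive_tool(moves=[[[0.006,0,0,0,0,0],[0,0,0,0,0,0],[0,0,-0.03,0,0,0],[0,0,-0.05,0,0,0],[0,0,-0.05,0,0,0],[-0.02,0,-0.04,0,0,0],[0,0,0,0,0,0]]], claw=0)

```text
t: 32.38
tool_pos: [0.4345, 0.0563, 0.1804]
tcp_rot: [179.9, -0.2, -2.0]
contact_force: [-0.2, -0.4, 0.2]
opening: 0.0656
```

Run:
```python
from h import *
c=snap('wrist','w16.png')
t=camera('top');f=lambda u,v:ray(t,u/1.9+220,v/1.9+90,.057).round(4)
print([f(*q) for q in[(347,298),(398,301),(394,425),(343,421)]])
```

```text
[array([0.6327, 0.0766, 0.057 ]), array([0.6307, 0.0225, 0.057 ]), array([0.4998, 0.0251, 0.057 ]), array([0.5028, 0.0789, 0.057 ])]
```

View pics/w16.png

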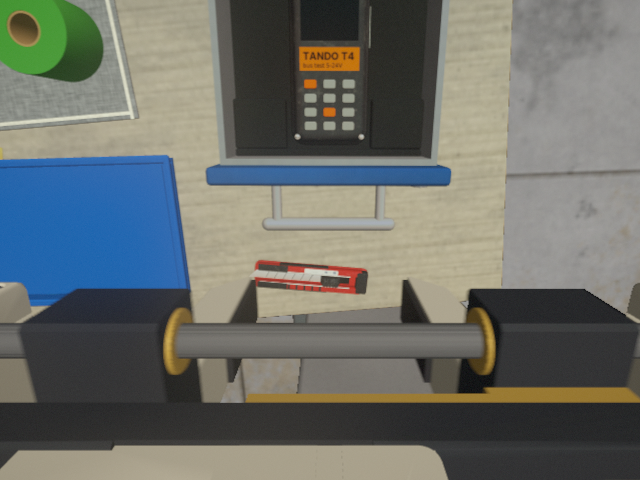

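Run:
```python
from h import *
c=camera('wrist')
print('near edge',ray(c,331,143,.057).round(4),ray(c,296,143,.057).round(4),ray(c,367,143,.057).round(4))
plan([.566,.052,.07],-2)
```

```text
near edge [0.4946 0.0515 0.057 ] [0.4956 0.0796 0.057 ] [0.4936 0.0227 0.057 ]
from [0.4333 0.0557 0.1773] tool shift [ 0.1329 -0.001   0.1071] turn [ 0.01  0.01 -0.  ] rows>= 2.13
```

>>> drive_tool(moves=[[[0.04,0,0,0,0,0],[0.05,-0.001,0.02,0,0,0],[0.043,0,0.04,0,0,0],[0,0,0.045,0,0,0],[0,0,0,0,0,0],[0,0,0,0,0,0]]])

```text
t: 33.28
tool_pos: [0.5665, 0.0535, 0.0733]
tcp_rot: [-180.0, 0.1, -1.9]
contact_force: [0.0, -0.6, 0.7]
opening: 0.0921
```

Run:
```python
from h import *
c=snap('wrist','w17.png')
plan([.566,.052,-.004],-2)
```

```text
from [0.5675 0.0534 0.0744] tool shift [-0.0015  0.0014  0.0784] turn [-0.   -0.01  0.01] rows>= 1.25
```

View pics/w17.png

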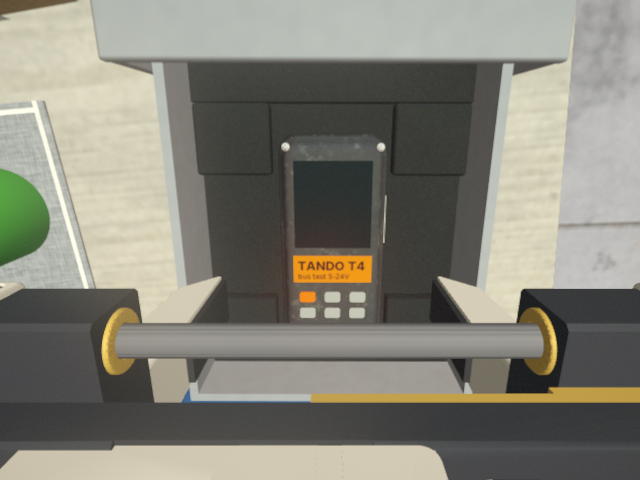

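Run:
```python
from h import *
c=camera('wrist')
for v in(174,295): print(ray(c,232,v,.039).round(4),ray(c,430,v,.039).round(4))
print(ray(c,333,138,.057).round(4), ray(c,286,200,.057).round(4),ray(c,383,200,.057).round(4))
```

```text
[0.6157 0.1096 0.039 ] [ 0.6117 -0.0086  0.039 ]
[0.5374 0.1177 0.039 ] [ 0.5331 -0.0117  0.039 ]
[0.6349 0.0488 0.057 ] [0.6021 0.0762 0.057 ] [0.6003 0.0218 0.057 ]
```

>>> drive_tool(moves=[[[0,0.002,0.03,0,0,0],[0,0,0.03,0,0,0],[0,0,0.012,0,0,0],[0,0,0.005,0,0,0],[0,0,0,0,0,0],[0,0,0,0,0,0]]])

```text
t: 34.12
tool_pos: [0.5678, 0.0508, -0.0027]
tcp_rot: [-180.0, -0.1, -2.0]
contact_force: [-0.4, -0.9, 0.8]
opening: 0.0923
```

Run:
```python
from h import *
plan([.568,.051,-.004],-2)
c=camera('scene'); cv2.imwrite('pics/s17.png',cv2.resize(c['color'][200:380,280:480,::-1],None,fx=3.3,fy=3.3,interpolation=cv2.INTER_CUBIC))
```

```text
from [ 0.5678  0.0508 -0.0027] tool shift [ 0.0002 -0.0002  0.0013] turn [-0.   -0.02  0.  ] rows>= 1
```

View pics/s17.png

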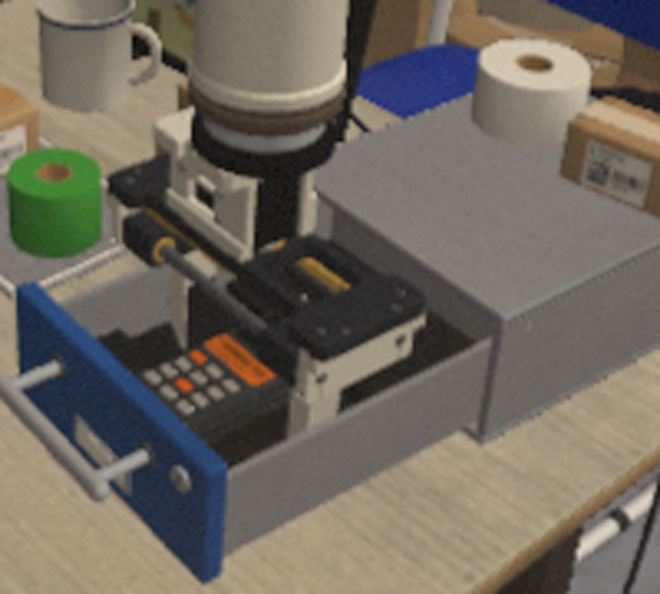

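The fingers sit on both sides of the tester inside the drawer. I close them.

>>> drive_tool(moves=[[[0,0,0.001,0,0,0],[0,0,0,0,0,0],[0,0,0,0,0,0],[0,0,0,0,0,0],[0,0,0,0,0,0],[0,0,0,0,0,0],[0,0,0,0,0,0]]], claw=140, squeeze=30)

```text
t: 35.05
tool_pos: [0.5669, 0.0508, -0.0048]
tcp_rot: [-180.0, -0.0, -2.0]
contact_force: [-1.3, 1.3, 0.3]
opening: 0.0637
```

>>> drive_tool(moves=[[[0,0,-0.005,0,0,0],[0,0,-0.01,0,0,0],[0,0,-0.02,0,0,0],[0,0,-0.04,0,0,0],[0,0,-0.04,0,0,0],[0,0,-0.02,0,0,0],[0,0,0,0,0,0]]])

```text
t: 35.92
tool_pos: [0.5681, 0.0506, 0.1321]
tcp_rot: [180.0, -0.2, -2.0]
contact_force: [0.3, -0.5, -3.1]
opening: 0.064
```

Run:
```python
from h import *
c=snap('wrist','w18.png')
s=read_state();print(s['joint_positions'].round(1))
c=camera('scene'); cv2.imwrite('pics/s18.png',cv2.resize(c['color'][160:380,260:480,::-1],None,fx=2.7,fy=2.7,interpolation=cv2.INTER_CUBIC))
```

```text
[  27.8   29.7  -46.6  103.5   25.3   57.7 -120.8]
```

View pics/s18.png

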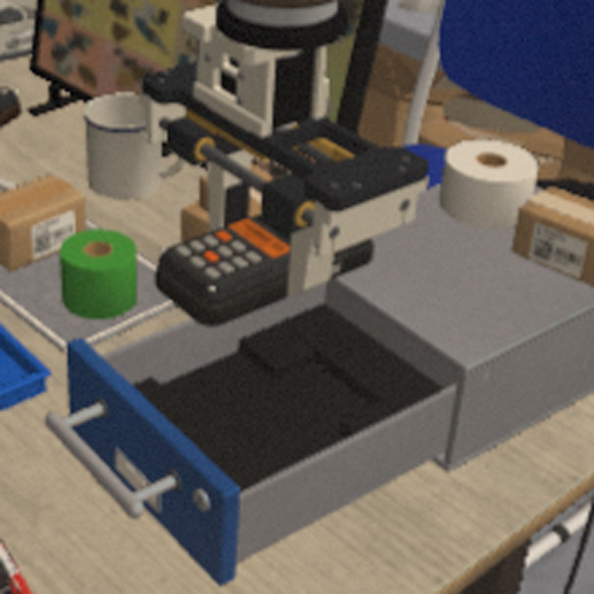

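View pics/w18.png

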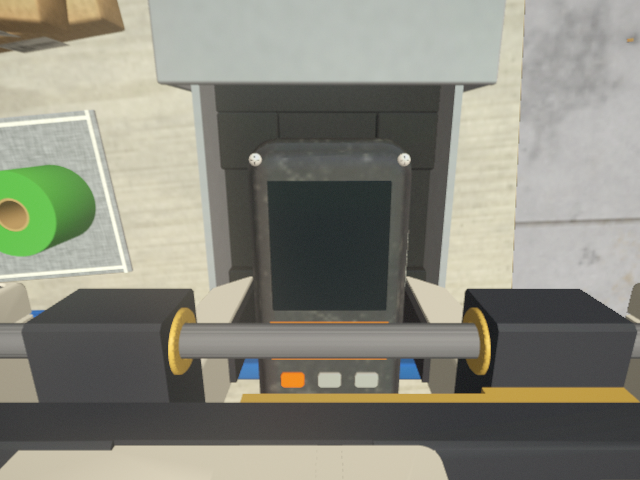

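The tester is lifted level with the keys up. I carry it to the tray and turn it.

>>> drive_tool(moves=[[[-0.02,-0.032,0,0,0,0],[-0.027,-0.043,0,0,0,0],[-0.027,-0.043,0,0,0,0],[-0.027,-0.043,0,0,0,0],[-0.027,-0.043,0,0,0,0],[-0.027,-0.043,0,0,0,0],[0,0,0,0,0,-0.5],[0,0,0,0,0,-1]]])

```text
t: 37.02
tool_pos: [0.418, 0.3038, 0.1285]
tcp_rot: [179.9, 0.2, 7.5]
contact_force: [0.4, -0.9, -3.2]
opening: 0.0635
```

>>> drive_tool(moves=[[[0,0,0,0,0,-1],[0,0,0,0,0,-1],[0,0,0,0,0,-1],[0,0,0,0,0,-1],[0,0,0,0,0,-1],[0,0,0,0,0,-1],[0,0,0,0,0,-1],[0,0,0,0,0,-1]]])

```text
t: 38.02
tool_pos: [0.4193, 0.302, 0.1284]
tcp_rot: [-179.9, 0.2, 55.2]
contact_force: [0.1, 0.3, -3.6]
opening: 0.0638
```

>>> drive_tool(moves=[[[0,0,0,0,0,-1],[0,0,0,0,0,-1],[0,0,0,0,0,-1],[0,0,0,0,0,-1],[0,0,0,0,0,-1],[0,0,0,0,0,-0.8],[0,0,0,0,0,0],[0,0,0,0,0,0]]])

```text
t: 39.02
tool_pos: [0.4199, 0.3025, 0.1294]
tcp_rot: [-179.9, 0.0, 89.7]
contact_force: [-0.1, -0.1, -4.2]
opening: 0.0632
```

Run:
```python
from h import *
s=read_state();print(s['joint_positions'].round(1),s['opening'])
plan([.418,.3065,.05],89.7)
c=snap('wrist','w19.png'); t=camera('top'); cv2.imwrite('pics/t19.png',cv2.resize(t['color'][90:400,220:500,::-1],None,fx=1.9,fy=1.9,interpolation=cv2.INTER_CUBIC))
f=lambda u,v:ray(t,u/1.9+220,v/1.9+90,.02).round(4)
print([f(*q) for q in [(37,425),(224,430),(220,563),(33,557)]])
```

```text
[  9.9  31.1 -62.3 110.2  32.3  58.6 -67.1] 0.0632343055129198
from [0.4199 0.3025 0.1294] tool shift [ 0.0041 -0.0018  0.0794] turn [-0.02  0.01  0.01] rows>= 1.27
[array([0.4894, 0.4059, 0.02  ]), array([0.4887, 0.2028, 0.02  ]), array([0.346 , 0.2041, 0.02  ]), array([0.3476, 0.4058, 0.02  ])]
```

View pics/w19.png

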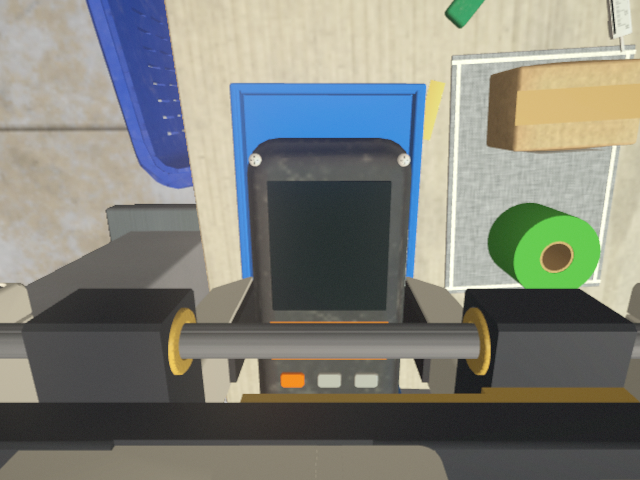

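View pics/t19.png

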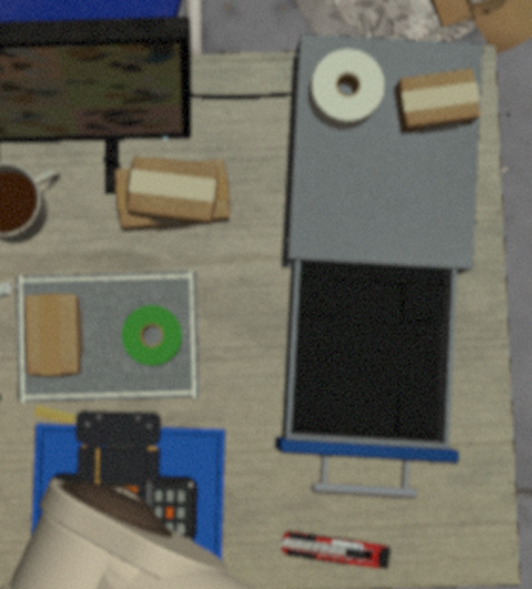

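>>> drive_tool(moves=[[[0.003,-0.001,0.03,0,0,0],[0,0,0.04,0,0,0],[0,0,0.04,0,0,0],[0,0,0.02,0,0,0],[0,0,0.01,0,0,0],[0,0,0,0,0,0],[0,0,0,0,0,0]]])

```text
t: 40.0
tool_pos: [0.4204, 0.3066, -0.0086]
tcp_rot: [179.9, -0.1, 89.8]
contact_force: [0.6, 1.1, -3.0]
opening: 0.0636
```

Run:
```python
from h import *
plan([.419,.3065,-.026],89.7)
c=snap('wrist','w20.png')
```

```text
from [ 0.4204  0.3066 -0.0086] tool shift [-0.0002 -0.0014  0.0174] turn [ 0.02 -0.01  0.02] rows>= 1
```

View pics/w20.png

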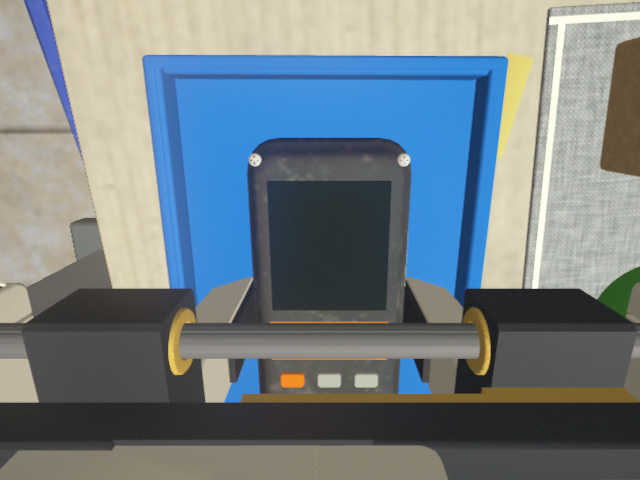

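The tray's inner walls (175 and 475) are nearly symmetric about the tester (329). I lower it.

>>> drive_tool(moves=[[[0,-0.001,0.008,0,0,0],[0,0,0.006,0,0,0],[0,0,0.003,0,0,0],[0,0,0,0,0,0],[0,0,0,0,0,0]]])

```text
t: 40.67
tool_pos: [0.4185, 0.306, -0.0267]
tcp_rot: [180.0, -0.0, 89.8]
contact_force: [0.5, -0.7, -2.8]
opening: 0.0637
```

>>> drive_tool(moves=[[[0,0,0.002,0,0,0],[0,0,0,0,0,0]]])

```text
t: 40.92
tool_pos: [0.4188, 0.3061, -0.0277]
tcp_rot: [179.9, 0.0, 89.8]
contact_force: [-1.3, -2.1, 6.7]
opening: 0.0633
```

>>> drive_tool(moves=[[[0,0,0,0,0,0],[0,0,0,0,0,0],[0,0,0,0,0,0],[0,0,0,0,0,0],[0,0,-0.02,0,0,0],[0,0,-0.05,0,0,0],[0,0,-0.05,0,0,0],[0,0,-0.05,0,0,0]]], claw=42)

```text
t: 41.92
tool_pos: [0.4182, 0.3061, 0.144]
tcp_rot: [180.0, -0.0, 89.9]
contact_force: [1.0, 0.0, -0.7]
opening: 0.0764
```

Run:
```python
from h import *
c=snap('wrist','w21.png')
c=camera('scene'); cv2.imwrite('pics/s21.png',cv2.resize(c['color'][200:400,150:480,::-1],None,fx=2.2,fy=2.2,interpolation=cv2.INTER_CUBIC))
plan([.37,.06,.13],-2)
```

```text
from [0.4209 0.3092 0.1475] tool shift [-0.2494 -0.0505  0.0159] turn [ 0.02 -0.1  15.31] rows>= 15.31
```

View pics/s21.png

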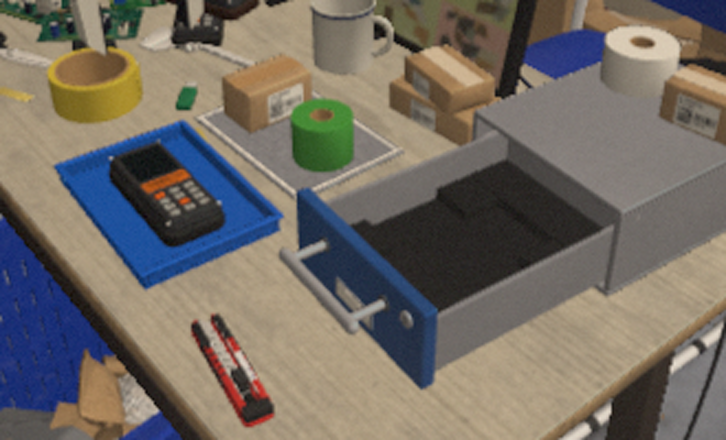

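View pics/w21.png

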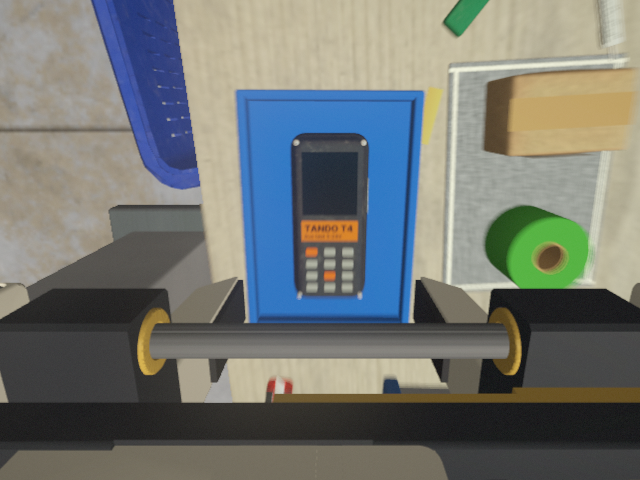

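The tester lies flat, keys up, in the middle of the tray (330,215). Now I close the drawer by pushing the panel's top strip above the bar.

>>> drive_tool(moves=[[[-0.05,0.002,0,0,0,1],[0,0,0,0,0,1],[0,0,0,0,0,1],[0,0,0,0,0,1],[0,0,0,0,0,1],[0,0,0,0,0,1],[0,0,0,0,0,1],[0,0,0,0,0,1]]], claw=255)

```text
t: 43.02
tool_pos: [0.4198, 0.2559, 0.1417]
tcp_rot: [180.0, 0.0, 41.7]
contact_force: [-0.0, -0.2, -1.2]
opening: 0.0027
```

>>> drive_tool(moves=[[[0,0,0,0,0,1],[0,0,0,0,0,1],[0,0,0,0,0,1],[0,0,0,0,0,1],[0,0,0,0,0,1],[0,0,0,0,0,1],[0,0,0,0,0,1],[0,0,0,0,0,0.3]]])

```text
t: 44.02
tool_pos: [0.4199, 0.2559, 0.1416]
tcp_rot: [180.0, -0.0, -2.0]
contact_force: [1.0, 0.4, 0.5]
opening: 0.0005
```

Run:
```python
from h import *
plan([.44,.057,.09],-2)
```

```text
from [0.4199 0.2559 0.1416] tool shift [0.0269 0.1981 0.0516] turn [ 0. -0.  0.] rows>= 3.17
```

>>> drive_tool(moves=[[[0.005,0.04,0,0,0,0],[0.007,0.05,0,0,0,0],[0.007,0.06,0,0,0,0],[0.006,0.048,0,0,0,0],[0,0,0.04,0,0,0],[0,0,0.04,0,0,0],[0,0,0.025,0,0,0],[0,0,0,0,0,0]]])

```text
t: 45.02
tool_pos: [0.4381, 0.0572, 0.0356]
tcp_rot: [-180.0, 0.1, -1.9]
contact_force: [0.9, 0.3, -0.1]
opening: 0.0004
```

Run:
```python
from h import *
print(read_state()['tool_pos'])
c=camera('scene'); cv2.imwrite('pics/s22.png',cv2.resize(c['color'][200:390,240:480,::-1],None,fx=2.5,fy=2.5,interpolation=cv2.INTER_CUBIC))
```

```text
[0.43814121 0.05716353 0.03556891]
```

View pics/s22.png

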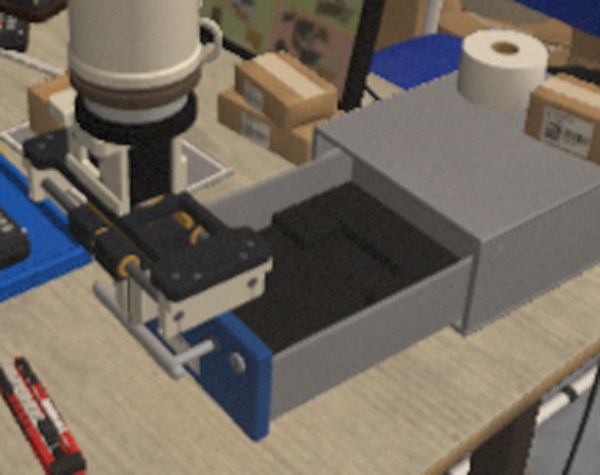

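>>> drive_tool(moves=[[[0.01,0,0,0,0,0],[0.01,0,0,0,0,0],[0.015,0,0,0,0,0],[0.02,0,0,0,0,0],[0.025,0,0,0,0,0],[0.025,0,0,0,0,0],[0.025,0,0,0,0,0],[0.025,0,0,0,0,0]]])

```text
t: 46.08
tool_pos: [0.5946, 0.0514, 0.0361]
tcp_rot: [180.0, 0.0, -2.0]
contact_force: [-1.8, -0.6, 1.2]
opening: 0.0003
```

>>> drive_tool(moves=[[[0.02,0,0,0,0,0],[0.012,0,0,0,0,0],[0.006,0,0,0,0,0],[0,0,0,0,0,0],[0,0,0,0,0,0]]])

```text
t: 46.7
tool_pos: [0.6312, 0.0506, 0.0363]
tcp_rot: [-180.0, -0.0, -2.0]
contact_force: [0.3, -0.3, -0.7]
opening: 0.0005
```

>>> drive_tool(moves=[[[0.004,0,0,0,0,0],[0.004,0,0,0,0,0],[0,0,0,0,0,0]]])

```text
t: 47.08
tool_pos: [0.64, 0.0502, 0.0363]
tcp_rot: [-180.0, -0.0, -2.0]
contact_force: [-1.5, -0.2, 0.2]
opening: 0.0002
```

>>> drive_tool(moves=[[[0.004,0,0,0,0,0],[0.003,0,0,0,0,0],[0,0,0,0,0,0]]])

```text
t: 47.45
tool_pos: [0.6412, 0.05, 0.0357]
tcp_rot: [179.9, 0.6, -1.9]
contact_force: [-15.3, -0.7, 10.2]
opening: 0.0002
```

>>> drive_tool(moves=[[[0.003,0,0,0,0,0],[0.002,0,0,0,0,0],[0,0,0,0,0,0]]])

```text
t: 47.82
tool_pos: [0.6408, 0.0499, 0.0356]
tcp_rot: [179.8, 1.1, -1.9]
contact_force: [-29.0, -0.8, 23.5]
opening: 0.0004
```

The closing stop is reached (29 N). I back off and check.

>>> drive_tool(moves=[[[-0.015,0,0,0,0,0],[-0.015,0,0,0,0,0],[0,0,-0.03,0,0,0],[0,0,-0.05,0,0,0],[0,0,-0.04,0,0,0],[-0.05,-0.03,0,0,0,0],[-0.03,-0.03,0,0,0,0],[0,0,0,0,0,0]]], claw=20)

```text
t: 48.82
tool_pos: [0.5417, 0.117, 0.1571]
tcp_rot: [-180.0, -0.0, -1.6]
contact_force: [1.0, -0.3, -0.3]
opening: 0.0758
```

Run:
```python
from h import *
print(read_state()['tool_pos'],read_state()['tcp_rot'])
c=camera('scene'); cv2.imwrite('pics/s23.png',cv2.resize(c['color'][200:390,240:520,::-1],None,fx=2.5,fy=2.5,interpolation=cv2.INTER_CUBIC))
c=snap('wrist','w23.png')
```

```text
[0.54167896 0.1169956  0.15709936] [-1.79959674e+02 -4.80168796e-02 -1.63205475e+00]
```

View pics/s23.png

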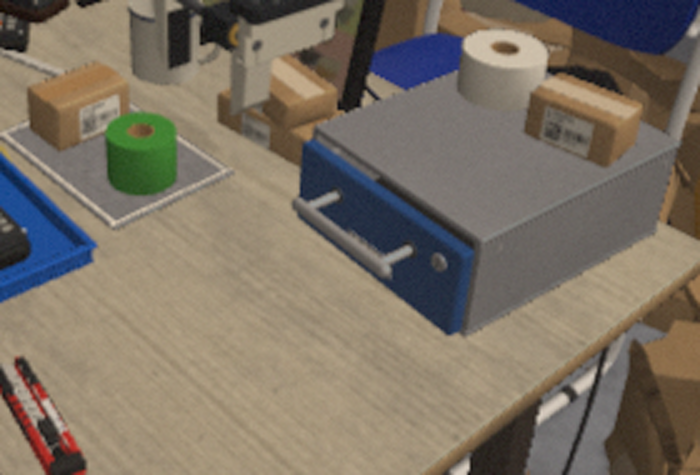

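View pics/w23.png

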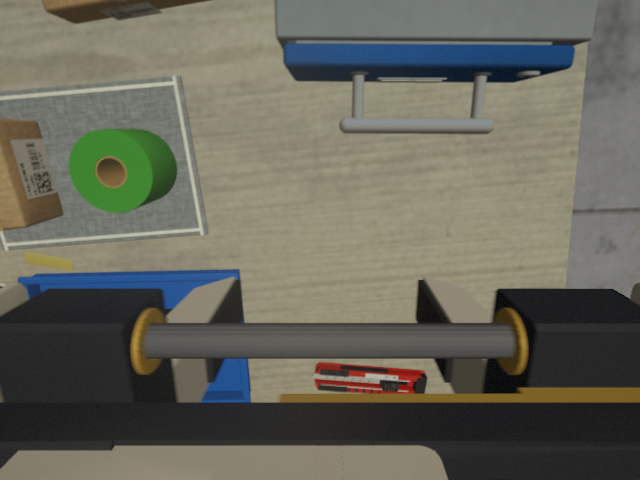

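The drawer is fully shut (front flush). Next I pick the roll off the mat again, gripping deeper this time.

>>> drive_tool(moves=[[[0.01,-0.04,0,0,0,0],[0.011,-0.045,0,0,0,0],[0.011,-0.045,0,0,0,0],[0.011,-0.037,0,0,0,-1],[0,0,0,0,0,-1],[0,0,0,0,0,-1],[0,0,0,0,0,-1],[0,0,0,0,0,-1]]], claw=5)

```text
t: 49.92
tool_pos: [0.594, 0.2773, 0.1556]
tcp_rot: [180.0, 0.0, 28.1]
contact_force: [0.6, 0.2, -0.2]
opening: 0.0901
```

>>> drive_tool(moves=[[[0,0,0,0,0,-0.8],[0,0,0,0,0,0],[0,0,0,0,0,0]]])

```text
t: 50.3
tool_pos: [0.593, 0.2781, 0.1559]
tcp_rot: [180.0, 0.0, 32.6]
contact_force: [0.3, 0.3, 0.4]
opening: 0.0901
```

Run:
```python
from h import *
c=snap('wrist','w24.png'); im=c['color']; hsv=cv2.cvtColor(im,cv2.COLOR_RGB2HSV)
H,S=hsv[:,:,0],hsv[:,:,1]; m=((H>45)&(H<85)&(S>120)).astype(np.uint8)
cs,_=cv2.findContours(m,cv2.RETR_EXTERNAL,cv2.CHAIN_APPROX_NONE); k=max(cs,key=cv2.contourArea);print(cv2.boundingRect(k))
print(read_state()['joint_positions'].round(1)); plan([.5893,.2825,-.022],33)
```

```text
(282, 177, 80, 85)
[   3.1   36.4  -45.1   89.5   27.5   65.8 -105.2]
from [0.5928 0.2784 0.156 ] tool shift [-0.0007 -0.0054  0.178 ] turn [ 0.    0.   -0.05] rows>= 2.85
```

View pics/w24.png

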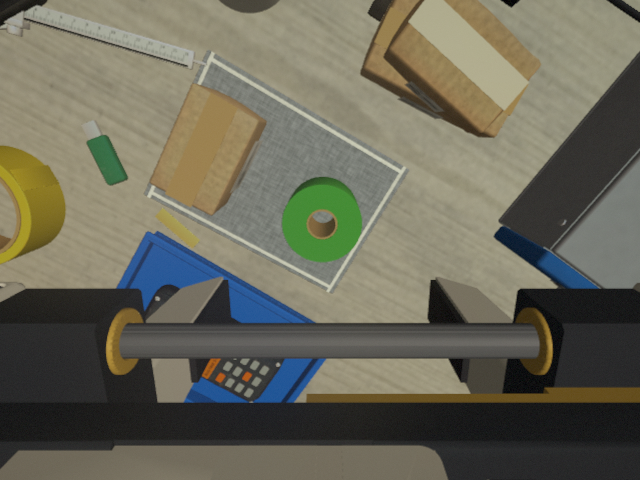

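Run:
```python
from h import *
c=camera('wrist'); s=read_state(); q=ray(c,321,224,.053); r=R.from_euler('xyz',s['tcp_rot'],degrees=True)
print(q,r.inv().apply(q-s['tool_pos']))
```

```text
[0.58805078 0.28380105 0.053     ] [-0.00105111 -0.00692733  0.10311802]
```

>>> drive_tool(moves=[[[-0.001,-0.006,0,0,0,0],[0,0,0.05,0,0,0],[0,0,0.055,0,0,0],[0,0,0.05,0,0,0],[0,0,0.015,0,0,0],[0,0,0.005,0,0,0],[0,0,0,0,0,0],[0,0,0,0,0,0]]])

```text
t: 51.4
tool_pos: [0.5897, 0.2843, -0.0166]
tcp_rot: [180.0, -0.2, 32.8]
contact_force: [0.3, 0.3, 0.3]
opening: 0.0902
```

Run:
```python
from h import *
c=snap('wrist','w25.png')
plan([.5882,.2835,-.022],33)
```

```text
from [ 0.5895  0.2841 -0.0168] tool shift [-0.0015 -0.0002  0.0052] turn [ 0.01 -0.03 -0.03] rows>= 1
```

View pics/w25.png

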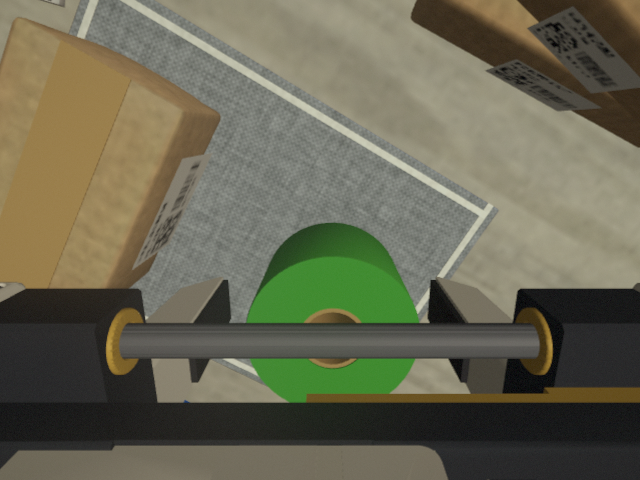

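The roll is centred between the fingers at (332,330). I grip it.

>>> drive_tool(moves=[[[-0.001,0,0,0,0,0],[0,0,0,0,0,0],[0,0,0,0,0,0],[0,0,0,0,0,0],[0,0,0,0,0,0],[0,0,0,0,0,0],[0,0,0,0,0,0]]], claw=140, squeeze=15)

```text
t: 52.32
tool_pos: [0.5875, 0.2827, -0.0186]
tcp_rot: [180.0, -0.0, 32.8]
contact_force: [-0.8, -1.0, 3.5]
opening: 0.064
```

Run:
```python
from h import *
c=camera('wrist'); p=read_state()['tool_pos']
plan([.4685,.0015,p[2]],33)
print(proj(c,[p[0],p[1],.053])); snap('wrist','w26.png')
```

```text
from [ 0.5875  0.2827 -0.0186] tool shift [-2.524e-01  1.719e-01  1.000e-04] turn [ 0.   -0.   -0.03] rows>= 4.04
(np.float64(331.3055263621487), np.float64(338.34265794947595))
```

>>> drive_tool(moves=[[[0,0,-0.02,0,0,0],[0,0,-0.04,0,0,0],[0,0,-0.03,0,0,0],[-0.04,0.027,0,0,0,0],[-0.055,0.037,0,0,0,0],[-0.055,0.037,0,0,0,0],[-0.055,0.037,0,0,0,0],[-0.047,0.033,0,0,0,0]]])

```text
t: 53.42
tool_pos: [0.472, 0.0113, 0.0721]
tcp_rot: [179.9, -0.0, 32.8]
contact_force: [1.3, -0.8, -0.3]
opening: 0.0642
```

>>> drive_tool(moves=[[[0,0,0,0,0,0],[0,0,0,0,0,0],[0,0,0.03,0,0,0],[0,0,0.035,0,0,0],[0,0,0.015,0,0,0],[0,0,0,0,0,0],[0,0,0,0,0,0],[0,0,0,0,0,0]]])

```text
t: 54.42
tool_pos: [0.4738, 0.0132, -0.0077]
tcp_rot: [179.9, -0.1, 32.8]
contact_force: [-1.2, 0.9, -1.2]
opening: 0.064
```

Run:
```python
from h import *
plan([.4685,.001,-.0216],33)
```

```text
from [ 0.4738  0.0132 -0.0077] tool shift [-0.0111  0.0073  0.0139] turn [ 0.01 -0.02 -0.03] rows>= 1
```

>>> drive_tool(moves=[[[-0.006,0.004,0,0,0,0],[-0.006,0.0035,0,0,0,0],[0,0,0.005,0,0,0],[0,0,0.004,0,0,0],[0,0,0,0,0,0],[0,0,0,0,0,0]]])

```text
t: 55.18
tool_pos: [0.4667, 0.0006, -0.0178]
tcp_rot: [-180.0, -0.0, 32.8]
contact_force: [-0.3, -0.6, -1.5]
opening: 0.0637
```

Run:
```python
from h import *
plan([.468,.0005,-.0216],33)
```

```text
from [ 0.4667  0.0006 -0.0178] tool shift [0.001  0.0008 0.0038] turn [-0.   -0.   -0.03] rows>= 1
```

>>> drive_tool(moves=[[[0.001,0.001,0.002,0,0,0],[0,0,0.0015,0,0,0],[0,0,0,0,0,0],[0,0,0,0,0,0]]])

```text
t: 55.68
tool_pos: [0.4681, -0.0, -0.0212]
tcp_rot: [180.0, -0.0, 32.8]
contact_force: [-0.3, 0.4, -0.5]
opening: 0.0641
```

>>> drive_tool(moves=[[[0,0,0.001,0,0,0],[0,0,0,0,0,0]]])

```text
t: 55.92
tool_pos: [0.4682, -0.0001, -0.0217]
tcp_rot: [180.0, 0.0, 32.8]
contact_force: [-2.4, -0.5, 6.4]
opening: 0.0643
```

>>> drive_tool(moves=[[[0,0,0,0,0,0],[0,0,0,0,0,0],[0,0,0,0,0,0],[0,0,0,0,0,0],[0,0,-0.03,0,0,0],[0,0,-0.05,0,0,0],[0,0,-0.05,0,0,0],[0,0,-0.05,0,0,0]]], claw=15)

```text
t: 56.92
tool_pos: [0.4677, 0.0, 0.1592]
tcp_rot: [-180.0, 0.0, 32.8]
contact_force: [1.9, -1.3, -0.4]
opening: 0.0862
```

Run:
```python
from h import *
print(read_state()['tool_pos'],read_state()['opening']);plan([.584,.3905,.15],3)
```

```text
[4.67746364e-01 3.23139957e-06 1.59185217e-01] 0.08622829980926856
from [0.4677 0.     0.1592] tool shift [ 0.3094 -0.2651  0.0092] turn [-0.    0.    4.97] rows>= 4.97
```

Joint 7 would be near its limit at the carton with the old yaw, so I use the half-turned grasp (yaw ≈ 183°).

>>> drive_tool(moves=[[[0.05,-0.043,0,0,0,0],[0.055,-0.047,0,0,0,0],[0.055,-0.047,0,0,0,0],[0.055,-0.047,0,0,0,0],[0.055,-0.047,0,0,0,0],[0.039,-0.034,0,0,0,0],[0,0,0,0,0,-1],[0,0,0,0,0,-1]]], claw=5)

```text
t: 57.92
tool_pos: [0.571, 0.3505, 0.157]
tcp_rot: [-180.0, 0.0, 45.1]
contact_force: [-0.1, -1.4, 0.2]
opening: 0.0899
```

Run:
```python
from h import *
c=camera('top'); im=c['color']
def roll(im):
    hsv=cv2.cvtColor(im,cv2.COLOR_RGB2HSV);H,S=hsv[:,:,0],hsv[:,:,1]
    m=((H>45)&(H<85)&(S>120)).astype(np.uint8); m[:, :400]=0; m[:280]=0
    M=cv2.moments(m,True); return M['m10']/M['m00'],M['m01']/M['m00'],M['m00']
a=roll(cv2.imread('pics/top0.png')[:,:,::-1].copy()); b=roll(im); print(a,b,ray(c,*a[:2],.05)-ray(c,*b[:2],.05))
```

```text
(437.28115942028984, 328.9115942028985, 690.0) (436.31908831908834, 328.4145299145299, 702.0) [-0.00094744 -0.00194189  0.        ]
```

>>> drive_tool(moves=[[[0,0,0,0,0,-1],[0,0,0,0,0,-1],[0,0,0,0,0,-1],[0,0,0,0,0,-1],[0,0,0,0,0,-1],[0,0,0,0,0,-1],[0,0,0,0,0,-1],[0,0,0,0,0,-1]]])

```text
t: 58.98
tool_pos: [0.5719, 0.3486, 0.1575]
tcp_rot: [-180.0, 0.0, 92.9]
contact_force: [0.1, 0.4, 0.1]
opening: 0.0899
```

>>> drive_tool(moves=[[[0,0,0,0,0,-1],[0,0,0,0,0,-1],[0,0,0,0,0,-1],[0,0,0,0,0,-1],[0,0,0,0,0,-1],[0,0,0,0,0,-1],[0,0,0,0,0,-1],[0,0,0,0,0,-1]]])

```text
t: 59.98
tool_pos: [0.5719, 0.3486, 0.1574]
tcp_rot: [-180.0, 0.0, 140.9]
contact_force: [0.3, -0.2, -0.2]
opening: 0.0896
```

>>> drive_tool(moves=[[[0,0,0,0,0,-1],[0,0,0,0,0,-1],[0,0,0,0,0,-1],[0,0,0,0,0,-1],[0,0,0,0,0,-1],[0,0,0,0,0,-1],[0,0,0,0,0,-1],[0,0,0,0,0,0]]])

```text
t: 60.98
tool_pos: [0.5719, 0.3487, 0.1573]
tcp_rot: [-180.0, -0.0, -177.3]
contact_force: [-0.1, 1.2, -0.7]
opening: 0.0903
```

Run:
```python
from h import *
print(read_state()['joint_positions'].round(1)); plan([.584,.3905,-.018],-177.1)
c=snap('wrist','w27.png')
```

```text
[  9.6  54.5 -76.3  86.5  53.2  81.   23.1]
from [0.5719 0.3487 0.1573] tool shift [-0.0142  0.0412  0.1753] turn [-0.   -0.01 -0.04] rows>= 2.8
```

View pics/w27.png

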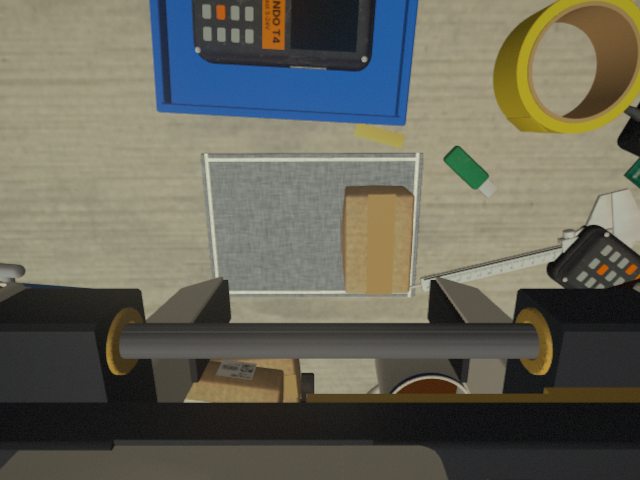

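Run:
```python
from h import *
c=camera('wrist'); s=read_state(); r=R.from_euler('xyz',s['tcp_rot'],degrees=True)
for q in [(379,243),(381,195),(378,292)]:
    w=ray(c,*q,.054); print(w.round(4),r.inv().apply(w-s['tool_pos']).round(4))
```

```text
[0.5841 0.3903 0.054 ] [-0.0141  0.0409  0.1035]
[0.5447 0.3887 0.054 ] [0.0253 0.0411 0.1035]
[0.6273 0.393  0.054 ] [-0.0574  0.0416  0.1035]
```

>>> drive_tool(moves=[[[-0.007,0.02,0,0,0,0],[-0.007,0.021,0,0,0,0],[0,0,0.03,0,0,0],[0,0,0.04,0,0,0],[0,0,0,0,0,0],[0,0,0,0,0,0]]])

```text
t: 61.82
tool_pos: [0.5841, 0.3914, 0.0892]
tcp_rot: [179.9, 0.0, -177.2]
contact_force: [0.4, 0.5, 0.2]
opening: 0.0902
```

Run:
```python
from h import *
print(read_state()['joint_positions'].round(1)); plan([.5845,.3905,-.018],-177.1)
c=snap('wrist','w28.png')
```

```text
[  3.5  59.8 -71.8  84.1  57.3  77.4  20.9]
from [0.5841 0.3914 0.0892] tool shift [-0.0003 -0.001   0.1072] turn [ 0.01  0.01 -0.02] rows>= 1.72
```

View pics/w28.png

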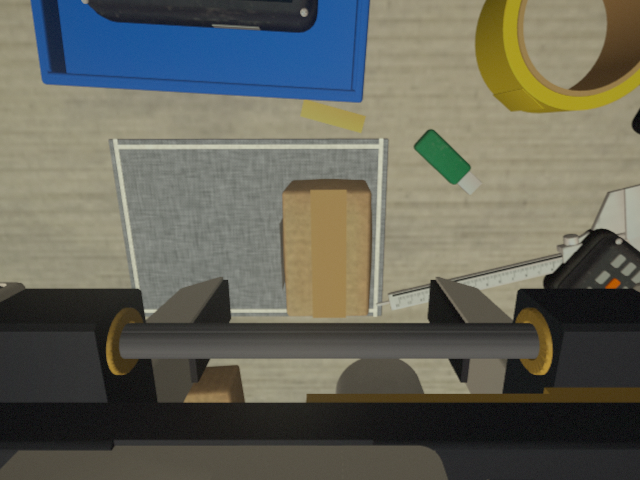

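>>> drive_tool(moves=[[[0,-0.001,0.04,0,0,0],[0,0,0.04,0,0,0],[0,0,0.018,0,0,0],[0,0,0.008,0,0,0],[0,0,0,0,0,0],[0,0,0,0,0,0]]], claw=28)

```text
t: 62.62
tool_pos: [0.5846, 0.3906, -0.0165]
tcp_rot: [179.9, 0.1, -177.2]
contact_force: [0.7, 0.5, 0.3]
opening: 0.0815
```

>>> drive_tool(moves=[[[0,0,0,0,0,0],[0,0,0,0,0,0],[0,0,0,0,0,0],[0,0,0,0,0,0],[0,0,0,0,0,0],[0,0,0,0,0,0]]], claw=140)

```text
t: 63.38
tool_pos: [0.584, 0.3899, -0.0178]
tcp_rot: [180.0, 0.0, -177.2]
contact_force: [-0.1, 0.4, 4.2]
opening: 0.0604
```

Run:
```python
from h import *
s=read_state(); print(s['joint_positions'].round(1)); p=s['tool_pos']; plan([.475,.1065,p[2]],-177.1); 
c=snap('wrist','w29.png')
```

```text
[  2.2  66.1 -66.5  86.5  63.1  70.2  18.2]
from [ 0.584   0.3899 -0.0178] tool shift [ 1.228e-01 -2.777e-01 -1.000e-04] turn [ 0.    0.   -0.01] rows>= 4.44
```

View pics/w29.png

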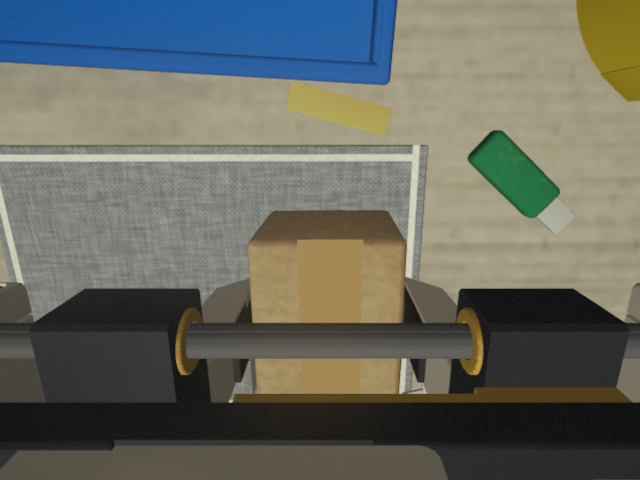

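>>> drive_tool(moves=[[[0,0,-0.02,0,0,0],[0,0,-0.04,0,0,0],[0,0,-0.03,0,0,0],[0.02,-0.045,0,0,0,0],[0.025,-0.055,0,0,0,0],[0.025,-0.057,0,0,0,0],[0.025,-0.056,0,0,0,0],[0.023,-0.05,0,0,0,0]]])

```text
t: 64.42
tool_pos: [0.4783, 0.1188, 0.0723]
tcp_rot: [-179.9, 0.0, -177.2]
contact_force: [1.4, -1.0, -0.9]
opening: 0.0603
```

>>> drive_tool(moves=[[[0.006,-0.0145,0,0,0,0],[0,0,0,0,0,0],[0,0,0,0,0,0],[0,0,0.03,0,0,0],[0,0,0.035,0,0,0],[0,0,0,0,0,0],[0,0,0,0,0,0],[0,0,0,0,0,0]]])

```text
t: 65.42
tool_pos: [0.4747, 0.1074, 0.0081]
tcp_rot: [180.0, 0.1, -177.1]
contact_force: [-0.2, -0.2, -0.7]
opening: 0.0603
```

Run:
```python
from h import *
s=read_state(); print(s['joint_positions'].round(1),s['opening']);plan([.474,.1068,-.0208],-177.1)
```

```text
[ 38.9  54.9 -74.3 118.4  63.2  62.   25.1] 0.060293038373156534
from [0.4747 0.1074 0.0081] tool shift [ 0.0008 -0.0006  0.0289] turn [ 0.01  0.02 -0.01] rows>= 1
```

>>> drive_tool(moves=[[[0.0005,-0.0005,0.015,0,0,0],[0,0,0.009,0,0,0],[0,0,0.002,0,0,0],[0,0,0,0,0,0],[0,0,0,0,0,0]]])

```text
t: 66.05
tool_pos: [0.4734, 0.1061, -0.0191]
tcp_rot: [180.0, 0.0, -177.2]
contact_force: [0.3, 0.9, -1.6]
opening: 0.0607
```

Run:
```python
from h import *
plan([.474,.1068,-.0208],-177.1)
```

```text
from [ 0.4734  0.1061 -0.0191] tool shift [-0.0007  0.0007  0.0017] turn [ 0.    0.   -0.01] rows>= 1
```

>>> drive_tool(moves=[[[-0.0007,0.0007,0.001,0,0,0],[0,0,0.001,0,0,0],[0,0,0,0,0,0]]])

```text
t: 66.42
tool_pos: [0.4741, 0.1068, -0.0209]
tcp_rot: [-180.0, 0.0, -177.2]
contact_force: [-0.3, -1.1, 2.4]
opening: 0.0603
```

>>> drive_tool(moves=[[[0,0,0,0,0,0],[0,0,0,0,0,0],[0,0,0,0,0,0],[0,0,0,0,0,0],[0,0,-0.03,0,0,0],[0,0,-0.05,0,0,0],[0,0,-0.05,0,0,0],[0,0,-0.05,0,0,0]]], claw=35)

```text
t: 67.42
tool_pos: [0.4734, 0.1068, 0.1599]
tcp_rot: [179.9, -0.1, -177.2]
contact_force: [0.6, -0.8, 0.1]
opening: 0.0795
```

>>> drive_tool(moves=[[[0,0.05,0,0,0,0],[0,0.06,0,0,0,0],[0,0.06,0,0,0,0],[0,0.06,0,0,0,0],[0,0.06,0,0,0,0],[0,0,0,0,0,0],[0,0,0,0,0,0]]])

```text
t: 68.3
tool_pos: [0.4591, 0.3962, 0.1584]
tcp_rot: [-179.9, -0.0, -177.1]
contact_force: [1.3, -0.9, -0.5]
opening: 0.0793
```

Run:
```python
from h import *
print(read_state()['tool_pos'])
c=snap('top','t30.png'); im=c['color']; snap('scene','s30.png')
a=cv2.imread('pics/top0.png')[90:400,220:500]; b=im[90:400,220:500,::-1]
o=np.hstack([cv2.resize(x[190:300,100:270],None,fx=2.3,fy=2.3,interpolation=cv2.INTER_CUBIC) for x in(a,b)]); cv2.imwrite('pics/cmp.png',o)
def mo(im,f,box):
    hsv=cv2.cvtColor(np.ascontiguousarray(im),cv2.COLOR_RGB2HSV); m=f(*[hsv[:,:,i].astype(int) for i in range(3)]).astype(np.uint8)
    k=np.zeros_like(m); u0,v0,u1,v1=box; k[v0:v1,u0:u1]=m[v0:v1,u0:u1]; k=cv2.morphologyEx(k,cv2.MORPH_OPEN,np.ones((3,3),np.uint8))
    cs,_=cv2.findContours(k,cv2.RETR_EXTERNAL,cv2.CHAIN_APPROX_NONE); q=max(cs,key=cv2.contourArea); M=cv2.moments(q); return M['m10']/M['m00'],M['m01']/M['m00'],cv2.minAreaRect(q)
A=cv2.imread('pics/top0.png')[:,:,::-1]
for n,f,bx,z in (('roll',lambda h,s,v:(h>45)&(h<85)&(s>120),(405,290,470,370),.05),('carton',lambda h,s,v:(h>8)&(h<25)&(s>85),(350,290,410,360),.051)):
    p=mo(A,f,bx);q=mo(im,f,bx); print(n,p,q,'move needed',ray(c,*p[:2],z)-ray(c,*q[:2],z))
```

```text
[0.45910893 0.39619303 0.15835721]
roll (437.56524547803616, 328.9967700258398, ((437.5, 329.0), (30.0, 33.0), 90.0)) (436.6030129429238, 328.3547634203267, ((436.5, 328.5), (31.0, 33.0), 90.0)) move needed [-0.00123685 -0.00194548  0.        ]
carton (384.37710583153347, 323.23239740820736, ((384.5, 323.5), (43.0, 29.0), 90.0)) (384.9799443712487, 323.0591421460986, ((385.0, 323.0), (42.0, 28.0), 90.0)) move needed [-0.00037432  0.00120421  0.        ]
```

View pics/cmp.png

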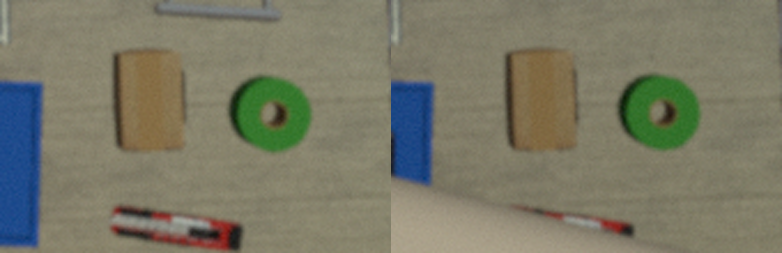

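View pics/s30.png

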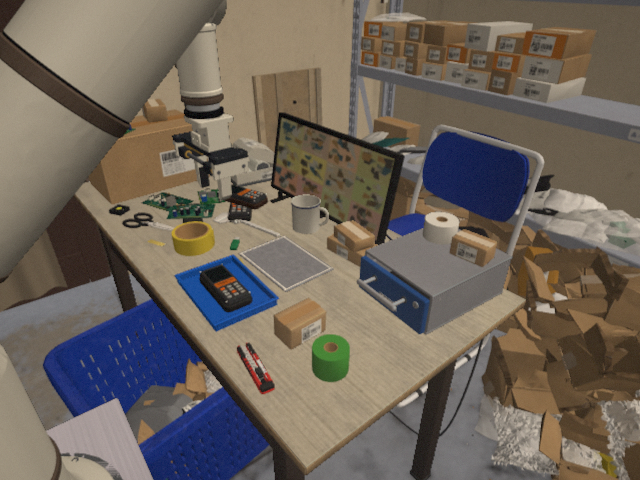

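Both views match the start: in the top view the roll is off by about 2.3 mm and the carton by about 1.3 mm. In the scene view the yellow tape is at (193,238) as before, the drawer is shut and the tester is in the tray. I hand in.

Run:
```python
from h import *
A=cv2.imread('pics/scene0.png').astype(int);B=cv2.imread('pics/s30.png').astype(int)
print('tape area diff',np.abs(A-B)[215:260,165:220].mean())
s=read_state();print(s['t'],s['contact_force'].round(1)); close_job()
```

```text
tape area diff 2.3885521885521888
68.4 [ 0.1 -1.  -0.3]
the job is handed in; nothing more can be done
```

The job is done and handed in at 68.4 s of the 138 s allowed. The carton and the roll went to the mat first. I then pulled the drawer to its stop, laid the tester flat with its keys up in the blue tray, and pushed the drawer shut. The roll and the carton are back where they stood at the start.

**Last checks:**
- **Carton and roll:** compared with the first top picture, the roll is about 2.3 mm off its start position and the carton about 1.3 mm. Both stand upright.
- **Drawer:** it was pushed against its closing stop with about 29 N on the gripper. The front looks flush in the last picture, but I did not measure that.
- **Yellow tape:** it looks unchanged in the scene view.
- **Arm:** it is clear of everything, with no contact force.

**What disagreed:**
- **Fingertips above the TCP:** the fingertips sit about 38 mm above the reported TCP. The cameras showed it, and touching down on the bare table met nothing down to −33 mm.
- **What that caused:** the first pull passed over the handle without touching it and had to be repeated lower. The first grips on the carton and roll were shallow but held.
- **Camera agreement:** the top and wrist cameras disagreed by 3–5 mm in y.

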